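Load the spare cell into the forge's work lamp

TASK

Take the long battery cell out of the charger and load it into the open bed of the work lamp: plain end against the coil spring, press the spring in, then roll the button end down past the steel retaining lip, until the cell lies level and fully home under the lip, and let go. Feel your way and do not force it: the spring must not be rammed to its stop nor the cell jammed on the lip (keep the push below 18 N), and leave the other things on the bench where they are.

Things in the scene. Friction and masses are not known exactly. Their poses are not given: they have to be found in the camera images.
- cell_mid (a point): The long battery cell: smooth grey cylinder with bright end rims, 26 mm diameter, 65 mm long, about 95 g; this point is its centre, half-way along its axis. Its x axis runs along the cell towards the end with the small brass button (2.5 mm proud, without effect on contact). It starts lying level in the charger.
- charger: Fixed black charger block 100 x 66 x 22 mm with a ridge 18 mm wide along x; the cell lies on two rails on it, axis 51 mm above the bench and 29 mm above the block's top, sides free for fingers. End stops reach to 3 mm below the cell's axis: lift it straight up. Origin: centre of underside.
- seat (a point): Middle of the work lamp's battery bed: where the loaded cell's centre lies, 53 mm above the bench. x (level) runs along the bed from the spring (-x) to the lip (+x, button end); z up. NOTE: the bed (rails, spring, wall, lip: one rigid unit) is fixed in slots up to 15 mm off this point, either way along x; by how much is not reported; all x given are from the bed's true middle.
- lip_edge (a point): Retaining lip, nominal (the bed's offset applies): middle of its inner edge, at seat x = +26.5 mm, z = +16 mm. Lip 3 mm thick (z 14.5 to 17.5), 20 mm wide like the steel end wall below it, whose inner face is at x = +32.5, outer +36.5. Two side cheeks by the wall, x +26.5 to +36.5, 32 mm apart, up to z = 0. Come in tilted about 35 degrees, button end up, to clear it; roll down with the spring held in 12 to 15 mm.
- spring_face (a point): Coil spring, nominal (the bed's offset applies): centre of its 12 mm end disc when free, at seat x = -28.5 mm, z = -1 mm. Pushed to -x it (lightly damped) resists with 2.1 N plus 0.7 N per mm and meets a hard stop after 16 mm (13.3 N); the loaded cell keeps it 4 mm in. Behind it a plate at x = -50 to -55 mm stands up to z = +11 mm.
- stub: A shorter battery cell (same look, 26 mm diameter, only 45 mm long) lying in a small dark steel dish 100 x 50 mm: not wanted, leave it. Origin at its centre, x along it.
- cover: The lamp's flat grey battery cover, 120 x 80 x 6 mm with a black bar on top, loose on the bench: leave it. Origin at the centre of its underside.
- brush: A hand brush lying on the bench: leave it. Origin on its underside.
- driver: A screwdriver lying on the bench: leave it. Origin on its underside.
- lamp: Work lamp on its back, fixed to the bench: grey body 141 x 90 x 24 mm; on it the bed, a ridge 18 mm wide with two rails (rail tops 11 mm below the seated cell's axis), nothing beside it, so fingers can straddle it. Round black head, 84 mm diameter, top 84 mm above the bench, from x = +62 mm. Origin on the bench below seat, same axes.
- cell: The long battery cell: same point and axes as cell_mid.
- cell_button (a point): The centre of the long cell's button end, 32.5 mm along the cell's x axis from its centre.
There are look-alikes about, which are no part of the job. What is shaped like the cell but purple is not meant.

How it is judged:
By the outcome, as a careful person would: the job done as asked, in the order asked, and still so for the second after the job is handed in, with the robot touching nothing.
It also fails if it takes over 72 s, if anything falls off the work surface, if the arm or the gripper's body presses on something with over 40 N, if the wrist force passes 120 N, or if a joint passes its speed limit or range.

ROBOT

A 7-joint arm with a two-finger parallel gripper is mounted at the origin on the work surface. World frame = base frame: x ahead of the robot, y to its left, z up, the work surface at z = 0. Lengths are in m, angles in rad, forces in N, time in s.
With the tool pointing down it reaches from about 0.425 to 0.925 m from the base axis. Payload 6.8 kg.
Tool frame: the origin (TCP) lies on the centre line of the jaws, within the pads' length; the fingertips stand 19 mm ahead of it and the grasp point (between the pads) is the TCP (r.tip_extent is the y of the fingertips in the tool frame, in m); y points along the fingers, z is the direction in which the jaws open and shut, and the axes are right-handed (so a half turn about y gives the same grasp; the last joint's range is limited). The gripper opens to 85 mm and grips with 20 to 120 N. Pads are 22 mm wide; open, the fingers measure 114 mm over their backs; the gripper's body (76 mm by 85 mm) begins 54 mm behind the grasp point. The pads swing forward as they close: fully open they stand 13 mm farther back than shut.
Start: joints at [-1.249, 0.477, 0.022, 1.555, -0.011, 1.109, -0.083], TCP at [0.281, 0.614, 0.25] pointing down, gripper open.
Joint ranges: [-2.96, 2.96], [-0.34, 2.1], [-1.41, 1.46], [0.24, 2.44], [-1.37, 4.51], [0.17, 1.92], [-2.96, 2.96]. Speed limits (rad/s): [2.39, 2.39, 3.14, 3.14, 3.14, 3.14, 3.14].

INTERFACE

Orientations are given as a rotation vector (axis times angle).
In Python, from bench import r gives the robot as it stands. The module is installed in compiled form; this text tells all that it offers.
- The arm moves only by the tool jog_arm, never from a script. Its argument "motion" is a list of rows, each a list of 3 entries, a list of its own where there are three numbers: the opening, from 0 (shut) to 1 (fully open), then the shift along the tool's x, y, z in m, then the turn, a rotation vector about the tool's x, y, z in degrees. A call has 1 to 10 rows; each row shifts and turns the commanded pose from where the row before left it, along the tool's axes as they then stand; what a row does not reach is not made up. A row lasts 1/12 s, in which the tool goes at most 41.7 mm and 7.16 degrees, less where a joint would pass 70% of its speed; a pose out of reach is approached as far as the arm can. A call with a gripper value outside its range is refused whole. The fingers move at their own pace and stop on an object; "force" is the grip in N (left out, the last holds). Time passes only in rows, so rows that do not move let the fingers close. It gives the time, the measured TCP pose, the force and the opening at its end, in the units of the state.
- r.get_obs(): the state, without advancing time (a new reading comes with each control period).
- r.grab_frame(name): name is "scene" or "top" or "wrist"; returns a dict with "image" (420x560x3 uint8, red, green, blue), "range_z" (420x560 float32, m along the optical axis (not along the pixel's ray), 0 where there is no reading), "fx", "fy", "cx", "cy" (pixels), "xyz" and "orientation" of the camera in the world. Camera axes: x right, y down, z forward; pixel columns grow to the right and rows downward; lengths in m; the calibration is good to about 2 mm. The wrist camera is an equidistant fisheye: a pixel r from the principal point sees the ray r / f radians off the axis. A picture is of the moment at which its call begins.
- r.hand_in(): hands the job in, once; it reports no verdict.
The state is a dict: "clock": time; "joints": joint angles; "qvel": joint speeds; "tau": joint torques, N m; "tcp_pos": TCP position; "orientation": TCP orientation; "contact_force": force on the tool from outside, world axes, zero at the start; "moment": the same for the moment, N m; "grip_width": finger opening in m.
Only numpy, scipy, OpenCV 4.12 (cv2) and the standard library are available. Lean on these libraries where they do the work, as an engineer would, in place of code of your own. Each camera call takes 0.05 s, during which the arm holds its last target.

## Working session

There is one attempt and no reset: what is moved stays moved. The work goes in short steps, Python scripts to look and compute and a tool call to move; the robot and the scene stay as the last step left them, time stands still between calls to the robot, and variables do not carry over. Pictures are saved under pics/ and viewed, and the job is handed in when it is done.

Besides the shell and the picture viewer there is one more tool, called after ">>>" in YAML: its name, and indented under it one key for each argument. jog_arm: Moves the arm, as the interface text tells. Its arguments: {"type":"object","properties":{"motion":{"type":"array","items":{"type":"array"}},"force":{"type":"number"}},"required":["motion"]}

```bash
mkdir -p pics; ls; cat > h.py <<'E'
import numpy as np,cv2
from scipy.spatial.transform import Rotation as R
from bench import r
def cap(name,fn):
    f=r.grab_frame(name); np.savez('pics/'+fn+'.npz',**f); cv2.imwrite('pics/'+fn+'.png',f['image'][:,:,::-1]); return f
def load(fn): return dict(np.load('pics/'+fn+'.npz'))
def rot(o):
    o=np.array(o); return R.from_rotvec(o).as_matrix() if o.shape==(3,) else (o if o.shape==(3,3) else R.from_quat(o).as_matrix())
def cloud(f):
    d=f['range_z']; v,u=np.mgrid[:420,:560]
    x=(u-f['cx'])/f['fx']*d; y=(v-f['cy'])/f['fy']*d
    return np.stack([x,y,d],-1)@rot(f['orientation']).T+f['xyz']
E
python3 - <<'E'
from h import *
o=r.get_obs(); print(o)
for n in ['scene','top']:
    f=cap(n,n+'0'); print(n,f['fx'],f['cx'],f['cy'],f['xyz'],f['orientation'])
E
```

```text
pics
{'clock': 0.0, 'joints': array([-1.24912374,  0.47778141,  0.02232109,  1.55646721, -0.01150934,
        1.10928914, -0.08309986]), 'qvel': array([-9.21096732e-05, -8.43510112e-04, -7.50277419e-04, -6.20079909e-04,
        2.53485756e-04,  1.36199486e-03,  1.12243883e-05]), 'tau': array([-3.75887266e-04, -5.96450686e+01,  1.60778034e+00, -2.81188899e+01,
        1.24174193e-02,  9.42336774e-03, -1.88299475e-05]), 'tcp_pos': array([0.28101259, 0.61310442, 0.2493312 ]), 'orientation': array([-1.54619419,  0.33734342, -0.33691406]), 'contact_force': array([-0.34055993,  0.5250145 ,  0.45789154]), 'moment': array([0.00429969, 0.01143807, 0.02163753]), 'grip_width': 0.08538812543635145}
scene 519.7567505051325 286.5042399851229 214.01984933548522 [1.3404961  0.00346704 1.05385547] [-1.8198474  -1.87694025  0.65336473]
top 544.2472336300385 280.54303998346387 194.87680083834397 [ 0.44678354 -0.04192256  1.51816021] [-2.13022724  2.18467797 -0.10349157]
```

View pics/scene0.png

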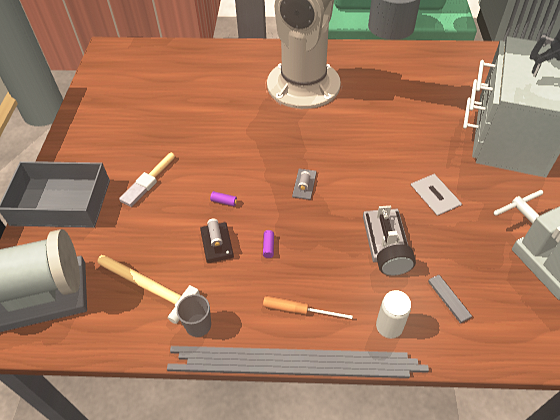

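View pics/top0.png

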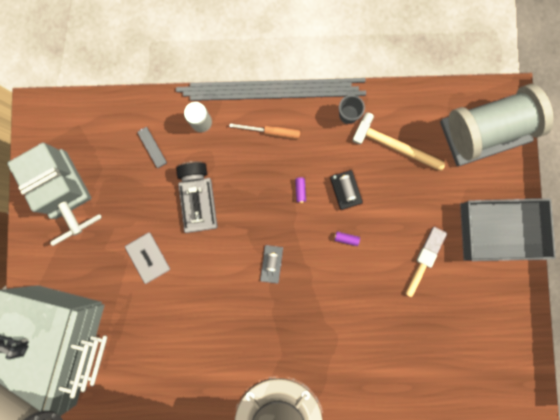

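```bash
python3 - <<'E'
from h import *
a=load('scene0');b=load('top0')
def cr(f,u,v,h): return cv2.resize(f['image'][v-h:v+h,u-h:u+h,::-1],(390,390),interpolation=cv2.INTER_CUBIC)
cv2.imwrite('pics/c1.png',np.hstack([cr(a,216,240,32),cr(b,347,188,28)]))
cv2.imwrite('pics/c2.png',np.hstack([cr(a,390,238,42),cr(b,197,200,42)]))
P=cloud(a);Q=cloud(b)
for n,X,pts in (('s',P,[(215,225),(215,240),(304,180),(388,215),(396,262),(230,250)]),('t',Q,[(347,188),(345,180),(271,262),(196,205),(192,170),(340,205)])):
    for u,v in pts: print(n,u,v,X[v,u].round(4))
E
```

```text
s 215 225 [ 0.6109 -0.2019  0.0643]
s 215 240 [ 0.6543 -0.1968  0.0644]
s 304 180 [0.4365 0.0075 0.0343]
s 388 215 [0.5504 0.2156 0.0391]
s 396 262 [0.704  0.2166 0.0658]
s 230 250 [ 0.6531 -0.166   0.0223]
t 347 188 [ 0.6218 -0.2011  0.0681]
t 345 180 [ 0.6441 -0.197   0.064 ]
t 271 262 [0.4296 0.0081 0.0348]
t 196 205 [0.5892 0.2094 0.0411]
t 192 170 [0.6797 0.2126 0.0811]
t 340 205 [ 0.5809 -0.1853  0.0197]
```

View pics/c1.png

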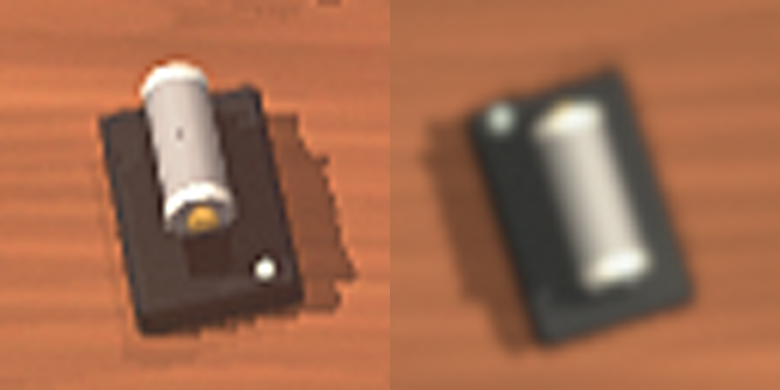

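View pics/c2.png

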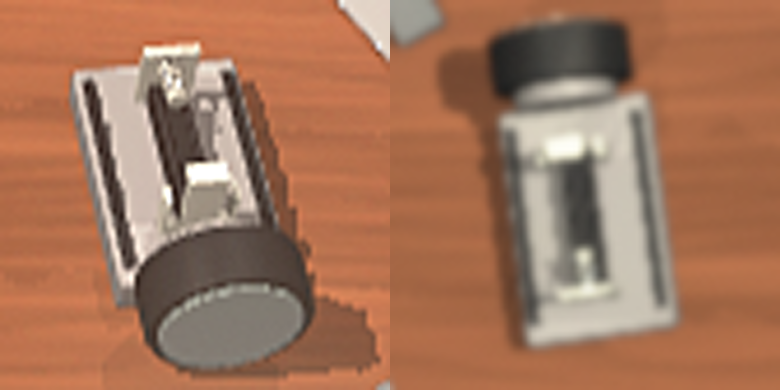

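The cell meant is at scene (215,232) / top (347,188): it lies in the black charger, the brass button is visible, and its top is at z≈64 mm, as it should be. The stub is at scene (304,180), short and in the dish with its top at 35 mm. The purple ones at (224,198) and (268,243) are decoys. The lamp's bed is at scene (388,220), with the lip end towards the head (+x).

```bash
python3 - <<'E'
from h import *
for fn in ['scene0','top0']:
    f=load(fn);P=cloud(f).reshape(-1,3); 
    # cell
    m=(abs(P[:,0]-.63)<.06)&(abs(P[:,1]+.2)<.05)&(P[:,2]>.05)&(P[:,2]<.075)
    c=P[m]; print(fn,'cell n',m.sum(),c.mean(0).round(4)); 
    rc=cv2.minAreaRect((c[:,:2]*1000).astype(np.float32)); print(rc, np.percentile(c[:,2],[5,50,95]).round(4))
    m=(abs(P[:,0]-.63)<.09)&(abs(P[:,1]+.2)<.07)&(P[:,2]>.012)&(P[:,2]<.03); c=P[m]
    print('charger',cv2.minAreaRect((c[:,:2]*1000).astype(np.float32)),np.median(c[:,2]))
    m=(abs(P[:,0]-.60)<.13)&(abs(P[:,1]-.21)<.08)&(P[:,2]>.016)&(P[:,2]<.028); c=P[m]
    print('lampbody',cv2.minAreaRect((c[:,:2]*1000).astype(np.float32)),np.median(c[:,2]))
    m=(abs(P[:,0]-.58)<.1)&(abs(P[:,1]-.21)<.08)&(P[:,2]>.052)&(P[:,2]<.076); c=P[m]
    for p in c[np.argsort(c[:,0])]: print(p.round(4),end=' ')
    print()
E
```

```text
scene0 cell n 261 [ 0.6276 -0.2025  0.06  ]
((625.2418212890625, -203.22637939453125), (68.71382904052734, 25.286100387573242), 15.825423240661621) [0.0535 0.0607 0.0649]
charger ((625.0346069335938, -203.21087646484375), (103.08460235595703, 65.91614532470703), 16.227506637573242) 0.020675588223483032
lampbody ((611.3700561523438, 212.33738708496094), (185.64413452148438, 90.96355438232422), 6.630837440490723) 0.023111053123407
[0.5393 0.2183 0.0609] [0.5409 0.2155 0.0627] [0.5413 0.213  0.0632] [0.542  0.1988 0.0596] [0.5422 0.2109 0.0604] [0.5431 0.201  0.0611] [0.5431 0.2142 0.0537] [0.5432 0.216  0.0578] [0.5435 0.1912 0.0613] [0.5435 0.2165 0.0543] [0.5435 0.2111 0.0581] [0.5437 0.2177 0.0623] [0.544  0.2128 0.0626] [0.5442 0.2079 0.0626] [0.5442 0.2152 0.063 ] [0.5444 0.2084 0.059 ] [0.5444 0.2066 0.055 ] [0.5451 0.2053 0.0638] [0.5451 0.2045 0.052 ] [0.5452 0.2117 0.0523] [0.5455 0.2093 0.0525] [0.5456 0.1931 0.064 ] [0.5457 0.1947 0.0523] [0.5457 0.2129 0.0608] [0.5457 0.2177 0.0611] [0.546  0.2188 0.0535] [0.546  0.2037 0.0571] [0.5461 0.2164 0.0536] [0.5461 0.1935 0.0607] 
[... 9575 characters left out ...]
08 0.067 ] [0.6734 0.2383 0.0738] [0.6734 0.1858 0.0644] [0.6734 0.2409 0.074 ] [0.6739 0.2494 0.0719] [0.6742 0.2471 0.07  ] [0.6745 0.2553 0.0696] [0.6745 0.2527 0.0689] [0.6746 0.1817 0.0557] [0.6748 0.1923 0.0741] [0.6749 0.1977 0.0742] [0.6757 0.1906 0.0682] [0.6758 0.1881 0.0667] [0.6761 0.1858 0.0644] [0.6766 0.2493 0.0722] [0.6769 0.2522 0.0712] [0.6773 0.1895 0.075 ] [0.6774 0.1948 0.0755] [0.6775 0.1844 0.0555] [0.6776 0.1976 0.0746] [0.6777 0.182  0.0535] [0.678  0.1876 0.0699] [0.6787 0.2572 0.0603] [0.6787 0.2433 0.0754] [0.6788 0.2461 0.0751] [0.679  0.1859 0.0637] [0.6795 0.2521 0.0719] [0.6795 0.2609 0.0555] [0.6796 0.1812 0.0588] [0.68   0.2553 0.0693] [0.68   0.1842 0.0569]
```

```bash
cat >> h.py <<'E'
def tgtR(yaw,tilt=0):
    y=np.deg2rad(yaw);t=np.deg2rad(tilt)
    x=np.array([np.cos(y),np.sin(y),0]);z=np.array([-np.sin(y),np.cos(y),0])
    M=np.stack([x,[0,0,-1.],z],1)
    return M@R.from_rotvec([0,0,-t]).as_matrix()
def delta(p,yaw,tilt=0,pr=True):
    o=r.get_obs();C=rot(o['orientation']);d=C.T@(np.array(p)-o['tcp_pos'])
    rv=R.from_matrix(C.T@tgtR(yaw,tilt)).as_rotvec(degrees=True)
    T=tgtR(yaw,tilt).T@(np.array(p)-o['tcp_pos'])
    print('t',o['clock'],'tcp',o['tcp_pos'].round(4),'shift(cur axes)mm',(d*1e3).round(1),'turn',rv.round(2),'shift(tgt axes)',(T*1e3).round(1),'F',o['contact_force'].round(2),'w',round(o['grip_width'],4))
E
python3 - <<'E'
from h import *
print(r.tip_extent)
print(rot(r.get_obs()['orientation']).round(3))
P=cloud(load('scene0'));m=(P[...,1]>.35)&(P[...,1]<.75)&(P[...,0]<.7)
print('maxz',P[m][:,2].max()); 
for x in np.arange(.0,.7,.1):
  for y in np.arange(.1,.8,.1):
    k=(abs(P[...,0]-x)<.05)&(abs(P[...,1]-y)<.05); print(int(1e3*P[k][:,2].max()) if k.any() else -1,end=' ')
  print()
delta([.58,.20,.25],7)
E
```

```text
0.019
[[ 0.909 -0.001  0.417]
 [-0.417 -0.002  0.909]
 [ 0.    -1.    -0.002]]
maxz 0.3722738676515328
310 7 7 7 6 4 -1 
322 6 4 6 222 223 222 
6 5 5 185 322 348 222 
7 7 6 6 347 372 3 
6 5 14 11 222 223 113 
4 65 10 15 84 78 3 
5 73 28 6 143 143 -1 
t 0.1 tcp [0.2811 0.6132 0.2494] shift(cur axes)mm [ 4.439e+02 -1.000e-01 -2.510e+02] turn [ 9.000e-02 -3.163e+01 -2.000e-02] shift(tgt axes) [ 246.4   -0.6 -446.5] F [-0.07  0.37 -0.21] w 0.0853
```

>>> jog_arm:
  motion:
    - [1,[0,-0.03,0],[0,0,0]]
    - [1,[0,-0.03,0],[0,0,0]]
    - [1,[0,0,0],[0,-6.3,0]]
    - [1,[0,0,0],[0,-6.3,0]]
    - [1,[0,0,0],[0,-6.3,0]]
    - [1,[0,0,0],[0,-6.3,0]]
    - [1,[0,0,0],[0,-6.3,0]]
    - [1,[0,0,0],[0,0,0]]

```text
clock: 0.77
tcp_pos: [0.2813, 0.6133, 0.3097]
orientation: [-1.569, -0.097, 0.098]
contact_force: [0.1, 0.3, 1.1]
grip_width: 0.0854
```

>>> jog_arm:
  motion:
    - [1,[0.016,0,-0.03],[0,0,0]]
    - [1,[0.016,0,-0.03],[0,0,0]]
    - [1,[0.016,0,-0.03],[0,0,0]]
    - [1,[0.016,0,-0.03],[0,0,0]]
    - [1,[0.016,0,-0.03],[0,0,0]]
    - [1,[0.016,0,-0.03],[0,0,0]]
    - [1,[0.016,0,-0.03],[0,0,0]]
    - [1,[0.016,0,-0.03],[0,0,0]]
    - [1,[0.016,0,-0.03],[0,0,0]]
    - [1,[0.016,0,-0.03],[0,0,0]]

```text
clock: 1.6
tcp_pos: [0.4766, 0.3333, 0.3102]
orientation: [-1.569, -0.091, 0.091]
contact_force: [0.2, 1.3, -0.0]
grip_width: 0.0854
```

>>> jog_arm:
  motion:
    - [1,[0.016,0.01,-0.03],[0,0,0]]
    - [1,[0.016,0.01,-0.03],[0,0,0]]
    - [1,[0.016,0.01,-0.03],[0,0,0]]
    - [1,[0.016,0.02,-0.03],[0,0,0]]
    - [1,[0.016,0.02,-0.026],[0,0,0]]
    - [1,[0,0,0],[0,0,0]]
    - [1,[0,0,0],[0,0,0]]
    - [1,[0,0,0],[0,0,0]]

```text
clock: 2.27
tcp_pos: [0.5726, 0.2002, 0.2402]
orientation: [-1.568, -0.092, 0.093]
contact_force: [0.8, 0.9, 0.1]
grip_width: 0.0857
```

```bash
python3 - <<'E'
from h import *
delta([.58,.20,.25],7)
f=cap('wrist','w1');print(f['fx'],f['cx'],f['cy'],f['xyz'],f['orientation'],(rot(r.get_obs()['orientation']).T@rot(f['orientation'])).round(3), rot(r.get_obs()['orientation']).T@(f['xyz']-r.get_obs()['tcp_pos']))
E
```

```text
t 2.2667 tcp [0.5726 0.2002 0.2402] shift(cur axes)mm [ 7.3 -9.8 -1.1] turn [-0.03 -0.23 -0.04] shift(tgt axes) [ 7.3 -9.8 -1.1] F [0.8  0.88 0.07] w 0.0857
325.19226210127806 276.57655294837184 211.4523485445151 [0.50722723 0.19321196 0.36348324] [1.96359074 2.20983406 0.28950457] [[ 0.002  0.967  0.256]
 [-0.    -0.256  0.967]
 [ 1.    -0.002 -0.   ]] [-6.57438867e-02 -1.22809114e-01  1.17242987e-04]
```

View pics/w1.png

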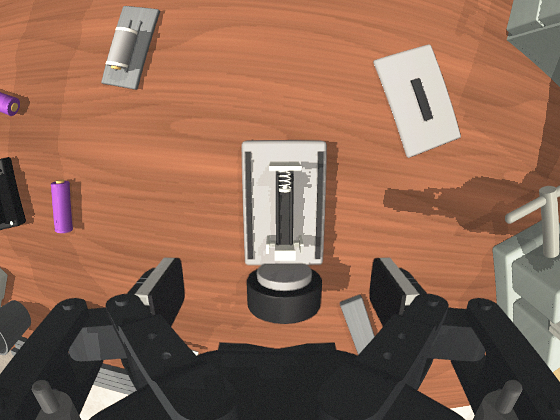

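The lamp is centred at (285,205): spring plate at (285,168), coil at (285,180), lip at (286,250), head below. I'll measure from here.

```bash
cat >> h.py <<'E'
def fray(f,u,v):
    x=(np.asarray(u,float)-f['cx'])/f['fx'];y=(np.asarray(v,float)-f['cy'])/f['fy'];t=np.hypot(x,y)+1e-12
    return np.stack([np.sin(t)*x/t,np.sin(t)*y/t,np.cos(t)],-1)
def fcloud(f):
    v,u=np.mgrid[:420,:560];d=fray(f,u,v); return (d/d[...,2:]*f['range_z'][...,None])@rot(f['orientation']).T+f['xyz']
def fz(f,u,v,z):
    d=fray(f,u,v)@rot(f['orientation']).T; return f['xyz']+d*((z-f['xyz'][2])/d[...,2])[...,None]
E
python3 - <<'E'
from h import *
f=load('w1')
c=f['image'][130:330,235:340,::-1];cv2.imwrite('pics/c3.png',cv2.resize(c[:140],(630,840),interpolation=cv2.INTER_CUBIC)[:,:][:800:1][:600] if 0 else cv2.resize(c[:140],None,fx=4.2,fy=4.2,interpolation=cv2.INTER_CUBIC))
P=fcloud(f).reshape(-1,3)
def sel(lo,hi,x0,x1):
    return P[(P[:,0]>x0)&(P[:,0]<x1)&(abs(P[:,1]-.21)<.06)&(P[:,2]>lo)&(P[:,2]<hi)]
for n,a in (('body',(.019,.028,.5,.65)),('plate',(.055,.068,.51,.555)),('lip',(.066,.074,.6,.65)),('spring',(.04,.06,.552,.59))):
    c=sel(*a); print(n,len(c),cv2.minAreaRect((c[:,:2]*1e3).astype(np.float32)),np.median(c,0).round(4))
E
```

```text
body 7639 ((587.173828125, 210.9915771484375), (135.9586639404297, 90.84634399414062), 7.160726070404053) [0.5772 0.2054 0.0237]
plate 198 ((548.3589477539062, 206.3192596435547), (13.996459007263184, 29.882518768310547), 6.752430438995361) [0.5435 0.2056 0.0632]
lip 225 ((627.5584716796875, 216.0879364013672), (10.87137508392334, 19.5130672454834), 6.678167343139648) [0.6268 0.2157 0.0704]
spring 355 ((571.3300170898438, 209.2620849609375), (39.03940200805664, 17.22156524658203), 6.739891529083252) [0.5655 0.2076 0.0419]
```

View pics/c3.png

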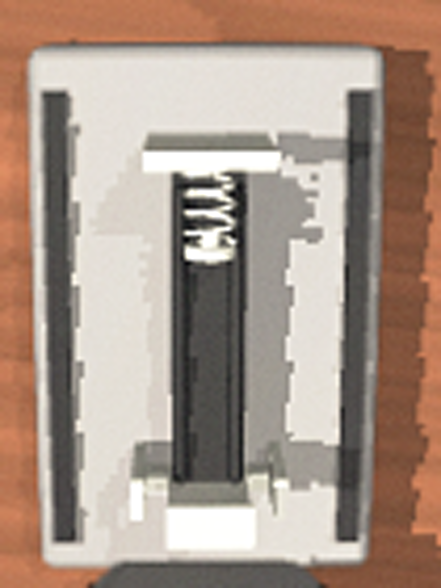

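```bash
python3 - <<'E'
from h import *
delta([.615,-.20,.2],16)
E
```

```text
t 2.3167 tcp [0.5725 0.2011 0.2407] shift(cur axes)mm [  -5.9   40.3 -403.3] turn [-0.06 -9.12  0.02] shift(tgt axes) [ -69.7   40.7 -397.3] F [0.65 0.19 0.02] w 0.0852
```

>>> jog_arm:
  motion:
    - [1,[0,0,0],[0,-4.6,0]]
    - [1,[0,0,0],[0,-4.5,0]]
    - [1,[-0.006,0,-0.033],[0,0,0]]
    - [1,[-0.006,0,-0.033],[0,0,0]]
    - [1,[-0.006,0,-0.033],[0,0,0]]
    - [1,[-0.006,0,-0.033],[0,0,0]]
    - [1,[-0.006,0,-0.033],[0,0,0]]
    - [1,[-0.006,0,-0.033],[0,0,0]]
    - [1,[-0.006,0,-0.033],[0,0,0]]
    - [1,[-0.006,0,-0.033],[0,0,0]]

```text
clock: 3.15
tcp_pos: [0.5999, -0.0669, 0.2415]
orientation: [-1.559, -0.222, 0.219]
contact_force: [0.7, -0.0, -0.6]
grip_width: 0.0852
```

>>> jog_arm:
  motion:
    - [1,[-0.006,0.01,-0.033],[0,0,0]]
    - [1,[-0.006,0.01,-0.033],[0,0,0]]
    - [1,[-0.006,0.01,-0.033],[0,0,0]]
    - [1,[-0.004,0.01,-0.034],[0,0,0]]
    - [1,[0,0,0],[0,0,0]]
    - [1,[0,0,0],[0,0,0]]
    - [1,[0,0,0],[0,0,0]]

```text
clock: 3.73
tcp_pos: [0.6156, -0.1993, 0.2008]
orientation: [-1.559, -0.221, 0.219]
contact_force: [-0.4, 0.3, 0.7]
grip_width: 0.0851
```

```bash
python3 - <<'E'
from h import *
f=cap('wrist','w2')
P=fcloud(f).reshape(-1,3)
m=(abs(P[:,0]-.625)<.06)&(abs(P[:,1]+.203)<.05)&(P[:,2]>.048)&(P[:,2]<.07);c=P[m]
print('cell',len(c),cv2.minAreaRect((c[:,:2]*1e3).astype(np.float32)),np.median(c,0).round(4),c[:,2].max())
t=c[c[:,2]>np.percentile(c[:,2],80)];print('crest',t.mean(0).round(4))
m=(abs(P[:,0]-.625)<.09)&(abs(P[:,1]+.203)<.07)&(P[:,2]>.019)&(P[:,2]<.026);c=P[m]
print('charger',cv2.minAreaRect((c[:,:2]*1e3).astype(np.float32)))
delta([.625,-.2033,.12],16)
E
```

```text
cell 2291 ((622.5780639648438, -202.82630920410156), (77.43611907958984, 25.970613479614258), 16.24509048461914) [ 0.6201 -0.2031  0.0618] 0.06562205159358941
crest [ 0.6219 -0.203   0.0639]
charger ((622.40283203125, -202.95574951171875), (98.91233825683594, 65.82770538330078), 16.150774002075195)
t 3.7833 tcp [ 0.6158 -0.1987  0.201 ] shift(cur axes)mm [ 7.4 81.  -7. ] turn [-0.05  0.14  0.09] shift(tgt axes) [ 7.6 81.  -7. ] F [ 0.17 -0.4   0.74] w 0.0853
```

View pics/w2.png

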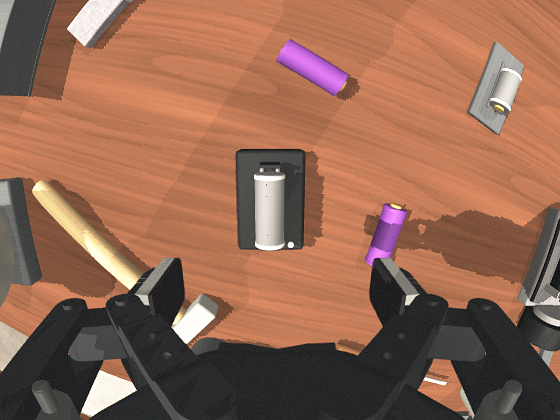

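```bash
python3 - <<'E'
from h import *
a=np.deg2rad(16.1);ax=np.array([np.cos(a),np.sin(a)]);la=np.array([-ax[1],ax[0]]);c0=np.array([.625,-.203])
for n,P in (('w',fcloud(load('w2'))),('t',cloud(load('top0'))),('s',cloud(load('scene0')))):
    P=P.reshape(-1,3);s=(P[:,:2]-c0)@ax;l=(P[:,:2]-c0)@la
    m=(abs(l)<.006)&(P[:,2]>.0585)&(abs(s)<.06)&(P[:,2]<.075)
    print(n,m.sum(),np.sort(s[m])[[0,2,5,-6,-3,-1]].round(4),'lat',l[m].mean().round(4))
f=load('w2');c=f['image'][140:260,220:320,::-1];cv2.imwrite('pics/c4.png',cv2.resize(c,None,fx=5,fy=5,interpolation=cv2.INTER_CUBIC))
for v in (172,175,178,246,249): print(v,(fz(f,269,v,.064)[:2]-c0)@ax)
E
```

```text
w 1101 [-0.0348 -0.0347 -0.0346  0.0302  0.0305  0.0308] lat 0.0002
t 100 [-0.0322 -0.03   -0.0283  0.0297  0.0313  0.0343] lat 0.0002
s 112 [-0.0342 -0.0318 -0.0298  0.0302  0.0327  0.0337] lat 0.0001
172 -0.03711856752291613
175 -0.034668573930277606
178 -0.03221176360806383
246 0.02637370288434776
249 0.029138760760475883
```

View pics/c4.png

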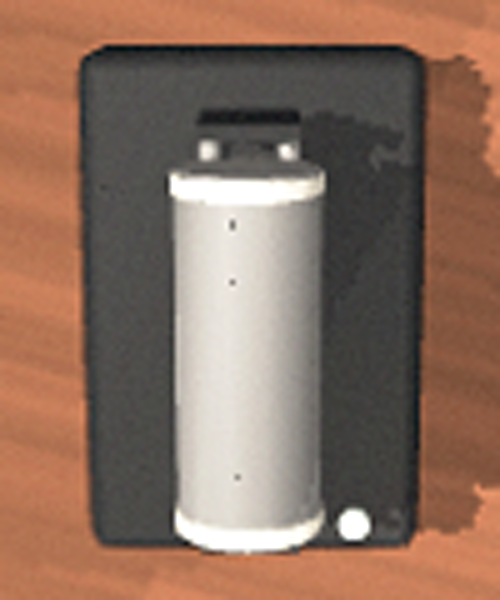

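```bash
python3 - <<'E'
from h import *
delta([.6245,-.203,.051],16.1)
E
```

```text
t 3.7833 tcp [ 0.6158 -0.1987  0.201 ] shift(cur axes)mm [  6.9 150.   -6.7] turn [-0.05  0.04  0.09] shift(tgt axes) [  7.2 150.   -6.5] F [ 0.17 -0.4   0.74] w 0.0853
```

>>> jog_arm:
  motion:
    - [1,[0.007,0.01,-0.0065],[0,0,0.1]]
    - [1,[0,0.03,0],[0,0,0]]
    - [1,[0,0.03,0],[0,0,0]]
    - [1,[0,0.03,0],[0,0,0]]
    - [1,[0,0.02,0],[0,0,0]]
    - [1,[0,0.02,0],[0,0,0]]
    - [1,[0,0.01,0],[0,0,0]]
    - [1,[0,0,0],[0,0,0]]
    - [1,[0,0,0],[0,0,0]]

```text
clock: 4.53
tcp_pos: [0.6238, -0.2045, 0.0509]
orientation: [-1.559, -0.219, 0.221]
contact_force: [-0.0, -1.3, -0.5]
grip_width: 0.0858
```

```bash
python3 - <<'E'
from h import *
delta([.6245,-.203,.051],16.1)
f=cap('wrist','w3');print(r.tip_extent)
E
```

```text
t 4.5333 tcp [ 0.6238 -0.2045  0.0509] shift(cur axes)mm [ 1.1 -0.1  1.2] turn [-0.02 -0.04 -0.07] shift(tgt axes) [ 1.1 -0.1  1.2] F [-0.01 -1.27 -0.48] w 0.0858
0.019
```

View pics/w3.png

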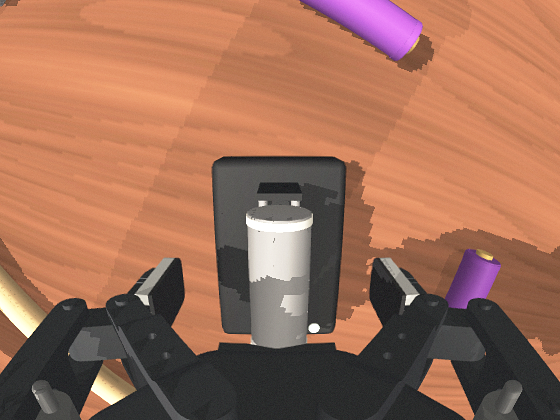

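>>> jog_arm:
  motion:
    - [0.5,[0.001,0,0.001],[0,0,0]]
    - [0.3,[0,0,0],[0,0,0]]
    - [0,[0,0,0],[0,0,0]]
    - [0,[0,0,0],[0,0,0]]
    - [0,[0,0,0],[0,0,0]]
    - [0,[0,0,0],[0,0,0]]
    - [0,[0,0,0],[0,0,0]]
    - [0,[0,0,0],[0,0,0]]
  force: 60

```text
clock: 5.25
tcp_pos: [0.6239, -0.2036, 0.051]
orientation: [-1.559, -0.218, 0.22]
contact_force: [-2.6, 2.0, 6.2]
grip_width: 0.0243
```

```bash
python3 - <<'E'
from h import *
delta([.6245,-.203,.051],16.1)
E
```

```text
t 5.25 tcp [ 0.6239 -0.2036  0.051 ] shift(cur axes)mm [0.7 0.  0.4] turn [-0.07 -0.1  -0.08] shift(tgt axes) [0.7 0.  0.4] F [-2.56  2.    6.22] w 0.0243
```

>>> jog_arm:
  motion:
    - [0,[0,-0.005,0],[0,0,0]]
    - [0,[0,-0.01,0],[0,0,0]]
    - [0,[0,-0.02,0],[0,0,0]]
    - [0,[0,-0.03,0],[0,0,0]]
    - [0,[0,-0.03,0],[0,0,0]]
    - [0,[0,-0.025,0],[0,0,0]]
    - [0,[0,0,0],[0,0,0]]
    - [0,[0,0,0],[0,0,0]]
    - [0,[0,0,0],[0,0,0]]

```text
clock: 6.0
tcp_pos: [0.6235, -0.2045, 0.17]
orientation: [-1.56, -0.217, 0.221]
contact_force: [-1.3, 0.1, -1.8]
grip_width: 0.0244
```

```bash
python3 - <<'E'
from h import *
delta([.58,.205,.17],6.8)
f=cap('wrist','w4');g=cap('scene','s4')
cv2.imwrite('pics/c5.png',np.hstack([f['image'][150:400,150:430,::-1],cv2.resize(g['image'][170:290,150:290,::-1],(290,250),interpolation=cv2.INTER_CUBIC)]))
print(r.get_obs()['moment'],r.get_obs()['grip_width'])
E
```

```text
t 6.0 tcp [ 0.6235 -0.2045  0.17  ] shift(cur axes)mm [ 70.8   0.  405.6] turn [-0.01  9.16 -0.14] shift(tgt axes) [  5.3   0.  411.7] F [-1.34  0.09 -1.8 ] w 0.0244
[-0.04123694 -0.0260489   0.00452179] 0.024137202151527874
```

View pics/c5.png

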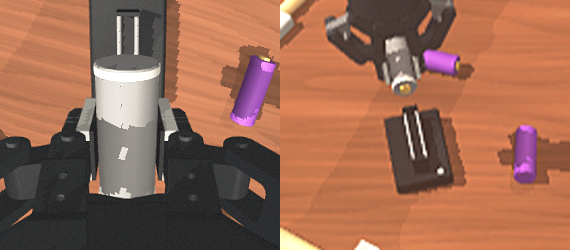

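```bash
cat > cellpose.py <<'E'
from h import *
def cellpose(fn,obs=None):
    f=load(fn);o=obs or r.get_obs();C=rot(o['orientation']);Q=(fcloud(f).reshape(-1,3)-o['tcp_pos'])@C
    m=(abs(Q[:,0])<.05)&(abs(Q[:,2])<.006)&(Q[:,1]<.0)&(Q[:,1]>-.025);c=Q[m]
    c=c[c[:,0]<-.012]
    xs=np.sort(c[:,0]);print('plain end x',xs[[0,5,15]].round(4))
    k=(c[:,0]>xs[5]+.003);p=np.polyfit(c[k,0],c[k,1],1);print('n',k.sum(),'crest y at x=0',p[1].round(4),'slope deg',np.rad2deg(np.arctan(p[0])).round(2))
    # end face
    m=(abs(Q[:,0]+.033)<.006)&(abs(Q[:,2])<.016)&(Q[:,1]<.02)&(Q[:,1]>-.025);c=Q[m];print('face lateral',c[:,2].min().round(4),c[:,2].max().round(4))
E
python3 -c "
from cellpose import *
cellpose('w4')"
```

```text
plain end x [-0.0331 -0.033  -0.0329]
n 1456 crest y at x=0 -0.013 slope deg 0.19
face lateral -0.0126 0.0138
```

>>> jog_arm:
  motion:
    - [0,[0,0,0],[0,4.6,0]]
    - [0,[0,0,0],[0,4.6,0]]
    - [0,[0,0,0.025],[0,0,0]]
    - [0,[0,0,0.03],[0,0,0]]
    - [0,[0,0,0.033],[0,0,0]]
    - [0,[0,0,0.033],[0,0,0]]
    - [0,[0,0,0.033],[0,0,0]]
    - [0,[0,0,0.033],[0,0,0]]
    - [0,[0,0,0.033],[0,0,0]]
    - [0,[0,0,0.033],[0,0,0]]

```text
clock: 6.93
tcp_pos: [0.593, 0.0482, 0.1689]
orientation: [-1.57, -0.09, 0.096]
contact_force: [-0.3, 0.3, -1.9]
grip_width: 0.0245
```

>>> jog_arm:
  motion:
    - [0,[0,0,0.033],[0,0,0]]
    - [0,[0,0,0.033],[0,0,0]]
    - [0,[0,0,0.033],[0,0,0]]
    - [0,[0,0,0.033],[0,0,0]]
    - [0,[0.005,0,0.027],[0,0,0]]
    - [0,[0,0,0],[0,0,-7]]
    - [0,[0,0,0],[0,0,-7]]
    - [0,[0,0,0],[0,0,-7]]
    - [0,[0,0,0],[0,0,-7]]
    - [0,[0,0,0],[0,0,-7]]

```text
clock: 7.77
tcp_pos: [0.5758, 0.2021, 0.1666]
orientation: [-1.519, -0.489, -0.305]
contact_force: [-1.4, 0.8, -2.0]
grip_width: 0.0244
```

>>> jog_arm:
  motion:
    - [0,[0,0,0],[0,0,0]]
    - [0,[0,0,0],[0,0,0]]
    - [0,[0,0,0],[0,0,0]]

```text
clock: 8.02
tcp_pos: [0.5825, 0.1995, 0.1698]
orientation: [-1.52, -0.482, -0.313]
contact_force: [-0.2, -0.0, -1.9]
grip_width: 0.0241
```

```bash
cat >> h.py <<'E'
B=np.array([.5975,.2110]);YAW=6.8;_a=np.deg2rad(YAW);AX=np.array([np.cos(_a),np.sin(_a)]);LA=np.array([-AX[1],AX[0]])
def plan(th,s,zadd=0):
    t=np.deg2rad(th);c,n=np.cos(t),np.sin(t);ze=1.5*th/35+zadd
    return np.array([-28.5-s+32.5*c+(5-ze)*n/c, ze+32.5*n])
def bedw(cx,cz,ly=0): return np.r_[B+AX*cx/1e3+LA*ly/1e3,.053+cz/1e3]
def bed(F0=np.zeros(3)):
    o=r.get_obs();p=o['tcp_pos'];d=(p[:2]-B)*1e3;C=rot(o['orientation'])
    tilt=np.rad2deg(np.arctan2(C[2,0],np.hypot(C[0,0],C[1,0])));F=o['contact_force']-F0
    print('t',round(o['clock'],2),'cx %.2f ly %.2f cz %.2f tilt %.2f yaw %.2f'%(d@AX,d@LA,(p[2]-.053)*1e3,tilt,np.rad2deg(np.arctan2(C[1,0],C[0,0]))),'Fax %.1f Flat %.1f Fz %.1f'%(F[:2]@AX,F[:2]@LA,F[2]),'My',(o['moment'][:2]@LA).round(2),'w',round(o['grip_width'],4))
E
python3 - <<'E'
from h import *
bed(); delta(bedw(7,50),6.8,35); 
for th in (35,30,25,20,15,10,5,0): print(th,plan(th,14).round(1))
f=cap('wrist','w5');g=cap('scene','s5')
cv2.imwrite('pics/c6.png',np.hstack([f['image'],cv2.resize(g['image'][130:310,330:450],(280,420))])[:,:,::-1][:, :800])
from cellpose import cellpose; cellpose('w5')
E
```

```text
t 8.02 cx -16.21 ly -9.64 cz 116.79 tilt 29.08 yaw 6.60 Fax -0.2 Flat 0.0 Fz -1.9 My 0.61 w 0.0241
t 8.0167 tcp [0.5825 0.1995 0.1698] shift(cur axes)mm [-12.2  69.4  11. ] turn [ 1.13 -0.12 -5.92] shift(tgt axes) [-19.3  68.    9.6] F [-0.23 -0.01 -1.88] w 0.0241
35 [-13.4  20.1]
30 [-12.2  17.5]
25 [-11.2  14.8]
20 [-10.5  12. ]
15 [-9.9  9.1]
10 [-9.7  6.1]
5 [-9.7  3. ]
0 [-10.   0.]
plain end x [-0.0343 -0.0342 -0.0341]
n 1537 crest y at x=0 -0.0122 slope deg 0.72
face lateral -0.0119 0.0145
```

View pics/c6.png

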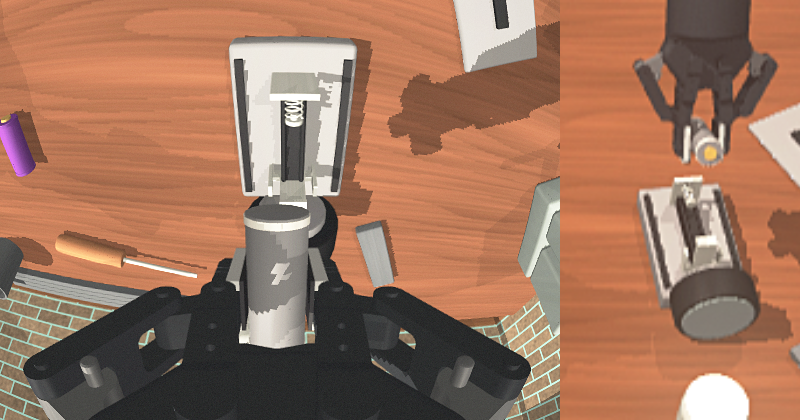

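>>> jog_arm:
  motion:
    - [0,[0,0,0],[0.4,0,-2]]
    - [0,[0,0,0],[0.4,0,-2]]
    - [0,[0,0,0],[0.3,0,-2]]
    - [0,[0,0,0],[0,0,0]]
    - [0,[0,0,0],[0,0,0]]

```text
clock: 8.53
tcp_pos: [0.5823, 0.1964, 0.169]
orientation: [-1.502, -0.532, -0.362]
contact_force: [-0.7, 0.4, -0.2]
grip_width: 0.0244
```

```bash
python3 - <<'E'
from h import *
bed(); delta(bedw(7,50),6.8,35); print(r.get_obs()['joints'])
f=cap('wrist','w6')
from cellpose import cellpose; cellpose('w6')
P=fcloud(f).reshape(-1,3)
def sel(lo,hi,x0,x1):
    return P[(P[:,0]>x0)&(P[:,0]<x1)&(abs(P[:,1]-.21)<.06)&(P[:,2]>lo)&(P[:,2]<hi)]
for n,a in (('body',(.019,.028,.5,.65)),('platetop',(.0615,.068,.51,.555)),('lip',(.066,.074,.6,.65))):
    c=sel(*a); print(n,len(c),cv2.minAreaRect((c[:,:2]*1e3).astype(np.float32)) if len(c) else 0)
E
```

```text
t 8.53 cx -16.82 ly -12.68 cz 115.96 tilt 32.77 yaw 6.61 Fax -0.6 Flat 0.4 Fz -0.2 My 0.71 w 0.0244
t 8.5333 tcp [0.5823 0.1964 0.169 ] shift(cur axes)mm [-15.7  68.2  13.6] turn [ 0.84 -0.14 -2.23] shift(tgt axes) [-18.3  67.7  12.7] F [-0.66  0.37 -0.24] w 0.0244
[-0.84678592  0.31811199  0.35267621  2.20379812  0.84016973  0.17280913
  0.34465604]
plain end x [-0.0339 -0.0338 -0.0338]
n 1510 crest y at x=0 -0.0124 slope deg 0.46
face lateral -0.0126 0.0136
body 13506 ((587.1219482421875, 210.7953338623047), (136.58082580566406, 90.46154022216797), 6.884106159210205)
platetop 386 ((543.67822265625, 205.4762420654297), (4.91351842880249, 29.95322608947754), 7.653399467468262)
lip 356 ((626.9482421875, 215.6968536376953), (11.687684059143066, 19.74346351623535), 7.532948970794678)
```

Joint 6 is at its limit (0.17), so tool tilt towards the base is limited here. I'll check whether it eases at the lower pose with about 30° of tilt, which my geometry says still clears the lip.

>>> jog_arm:
  motion:
    - [0,[0,0,0],[0.4,0,1.5]]
    - [0,[0,0,0],[0.4,0,1.5]]
    - [0,[-0.004,0.006,0.004],[0,0,0]]
    - [0,[-0.004,0.006,0.003],[0,0,0]]
    - [0,[-0.004,0.006,0.003],[0,0,0]]
    - [0,[-0.004,0.006,0.003],[0,0,0]]
    - [0,[0,0.006,0],[0,0,0]]
    - [0,[0,0,0],[0,0,0]]
    - [0,[0,0,0],[0,0,0]]

```text
clock: 9.33
tcp_pos: [0.5815, 0.2101, 0.1348]
orientation: [-1.5, -0.494, -0.316]
contact_force: [-0.3, -0.0, -1.1]
grip_width: 0.0241
```

```bash
python3 - <<'E'
from h import *
bed(); delta(bedw(7,60),6.8,30); print(r.get_obs()['joints'])
E
```

```text
t 9.33 cx -15.96 ly 1.03 cz 81.85 tilt 29.78 yaw 6.64 Fax -0.3 Flat -0.0 Fz -1.1 My 0.61 w 0.0241
t 9.3333 tcp [0.5815 0.2101 0.1348] shift(cur axes)mm [ 9.1 30.4 -1. ] turn [ 0.02 -0.14 -0.22] shift(tgt axes) [ 9.  30.4 -1. ] F [-0.27 -0.04 -1.12] w 0.0241
[-0.72123639  0.37983934  0.20161701  2.17495854  0.86291081  0.17945678
  0.3134797 ]
```

>>> jog_arm:
  motion:
    - [0,[0.003,0.006,0],[0,0,0]]
    - [0,[0.003,0.006,0],[0,0,0]]
    - [0,[0.003,0.006,-0.001],[0,0,0]]
    - [0,[0,0.006,0],[0,0,0]]
    - [0,[0,0.006,0],[0,0,0]]
    - [0,[0,0,0],[0,0,0]]
    - [0,[0,0,0],[0,0,0]]

```text
clock: 9.92
tcp_pos: [0.6042, 0.2117, 0.1131]
orientation: [-1.499, -0.494, -0.316]
contact_force: [0.1, -0.2, -0.8]
grip_width: 0.0242
```

```bash
python3 - <<'E'
from h import *
bed(); delta(bedw(3,35),6.8,30); print(r.get_obs()['joints'])
E
```

```text
t 9.92 cx 6.71 ly -0.08 cz 60.11 tilt 29.79 yaw 6.66 Fax 0.1 Flat -0.2 Fz -0.8 My 0.61 w 0.0242
t 9.9167 tcp [0.6042 0.2117 0.1131] shift(cur axes)mm [-15.7  19.9   0. ] turn [ 0.02 -0.13 -0.21] shift(tgt axes) [-15.8  19.9   0.1] F [ 0.12 -0.18 -0.76] w 0.0242
[-0.62600054  0.44307057  0.11566688  2.13313881  1.05381173  0.17547551
  0.14398663]
```

>>> jog_arm:
  motion:
    - [0,[-0.003,0.004,0],[0,0,0]]
    - [0,[-0.003,0.004,0],[0,0,0]]
    - [0,[-0.003,0.004,0],[0,0,0]]
    - [0,[-0.003,0.004,0],[0,0,0]]
    - [0,[-0.0035,0.004,0],[0,0,0]]
    - [0,[0,0,0],[0,0,0]]
    - [0,[0,0,0],[0,0,0]]

```text
clock: 10.5
tcp_pos: [0.6003, 0.2117, 0.0884]
orientation: [-1.499, -0.495, -0.316]
contact_force: [0.4, 0.2, -1.2]
grip_width: 0.0243
```

```bash
python3 - <<'E'
from h import *
bed(); delta(bedw(3,24),6.8,30); print(r.get_obs()['joints'])
f=cap('wrist','w7')
g=cap('scene','s7')
cv2.imwrite('pics/c7.png',np.hstack([f['image'][100:380,140:420],cv2.resize(g['image'][170:290,330:450],(420,420))[:280] if 0 else cv2.resize(g['image'][180:280,340:440],(280,280),interpolation=cv2.INTER_CUBIC)])[:,:,::-1])
from cellpose import cellpose; cellpose('w7')
E
```

```text
t 10.5 cx 2.85 ly 0.34 cz 35.40 tilt 29.80 yaw 6.70 Fax 0.5 Flat 0.2 Fz -1.2 My 0.58 w 0.0243
t 10.5 tcp [0.6003 0.2117 0.0884] shift(cur axes)mm [-5.5 10.  -0.3] turn [-0.   -0.08 -0.2 ] shift(tgt axes) [-5.6 10.  -0.3] F [ 0.44  0.24 -1.19] w 0.0243
[-0.58939177  0.48401213  0.06676093  2.148032    1.40120556  0.17512119
 -0.20601971]
plain end x [-0.0345 -0.0342 -0.0341]
n 1544 crest y at x=0 -0.0121 slope deg 0.7
face lateral -0.0126 0.0137
```

View pics/c7.png

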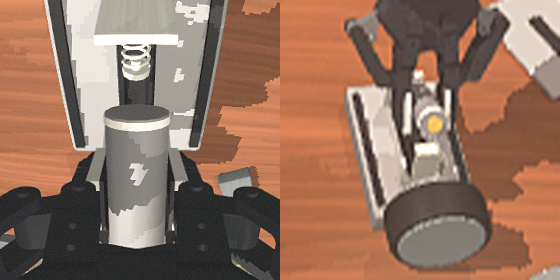

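>>> jog_arm:
  motion:
    - [0,[-0.0015,0.0025,0],[0,0,0]]
    - [0,[-0.0015,0.0025,0],[0,0,0]]
    - [0,[-0.0015,0.0025,0],[0,0,0]]
    - [0,[-0.001,0.0025,0],[0,0,0]]
    - [0,[0,0,0],[0,0,0]]
    - [0,[0,0,0],[0,0,0]]
    - [0,[0,0,0],[0,0,0]]

```text
clock: 11.18
tcp_pos: [0.6007, 0.2118, 0.0773]
orientation: [-1.499, -0.495, -0.317]
contact_force: [-0.5, 0.5, -1.1]
grip_width: 0.0246
```

```bash
python3 - <<'E'
from h import *
bed(); delta(bedw(-3,22),6.8,30); print(r.get_obs()['joints'])
E
```

```text
t 11.18 cx 3.30 ly 0.44 cz 24.31 tilt 29.84 yaw 6.68 Fax -0.4 Flat 0.6 Fz -1.1 My 0.62 w 0.0246
t 11.1833 tcp [0.6007 0.2118 0.0773] shift(cur axes)mm [-6.6 -1.1 -0.4] turn [-0.01 -0.1  -0.16] shift(tgt axes) [-6.6 -1.2 -0.4] F [-0.48  0.52 -1.1 ] w 0.0246
[-0.58047972  0.5057621   0.05625734  2.15013403  1.54351538  0.17659383
 -0.34979595]
```

>>> jog_arm:
  motion:
    - [0,[-0.0016,-0.0003,-0.0001],[0,0,0]]
    - [0,[-0.0016,-0.0003,-0.0001],[0,0,0]]
    - [0,[-0.0016,-0.0003,-0.0001],[0,0,0]]
    - [0,[-0.0016,-0.0003,-0.0001],[0,0,0]]
    - [0,[0,0,0],[0,0,0]]
    - [0,[0,0,0],[0,0,0]]

```text
clock: 11.68
tcp_pos: [0.595, 0.2108, 0.0752]
orientation: [-1.499, -0.495, -0.317]
contact_force: [2.8, 0.1, -1.1]
grip_width: 0.0245
```

```bash
python3 - <<'E'
from h import *
bed(); delta(bedw(-8,22),6.8,30)
E
```

```text
t 11.68 cx -2.49 ly 0.08 cz 22.22 tilt 29.87 yaw 6.68 Fax 2.8 Flat -0.3 Fz -1.1 My 0.17 w 0.0245
t 11.6833 tcp [0.595  0.2108 0.0752] shift(cur axes)mm [-4.9 -2.6 -0.1] turn [-0.01 -0.11 -0.13] shift(tgt axes) [-4.9 -2.6 -0.1] F [ 2.78  0.08 -1.13] w 0.0245
```

>>> jog_arm:
  motion:
    - [0,[-0.001,-0.0002,0],[0,0,0]]
    - [0,[-0.001,-0.0003,0],[0,0,0]]
    - [0,[-0.001,-0.0002,0],[0,0,0]]
    - [0,[-0.001,-0.0003,0],[0,0,0]]
    - [0,[-0.001,-0.0002,0],[0,0,0]]
    - [0,[-0.001,-0.0003,0],[0,0,0]]
    - [0,[-0.001,-0.0002,0],[0,0,0]]
    - [0,[-0.0006,-0.0002,0],[0,0,0]]
    - [0,[0,0,0],[0,0,0]]
    - [0,[0,0,0],[0,0,0]]

```text
clock: 12.52
tcp_pos: [0.5889, 0.2101, 0.0742]
orientation: [-1.498, -0.497, -0.32]
contact_force: [5.6, 0.6, 6.4]
grip_width: 0.0244
```

```bash
python3 - <<'E'
from h import *
bed(); delta(bedw(-13,19),6.8,30);print(r.get_obs()['joints'])
f=cap('wrist','w8');cv2.imwrite('pics/c8.png',cv2.resize(f['image'][150:370,170:390,::-1],(500,500)))
from cellpose import cellpose; cellpose('w8')
E
```

```text
t 12.52 cx -8.63 ly 0.10 cz 21.23 tilt 30.03 yaw 6.65 Fax 5.7 Flat -0.0 Fz 6.4 My -1.13 w 0.0244
t 12.5167 tcp [0.5889 0.2101 0.0742] shift(cur axes)mm [-4.9 -0.3 -0.1] turn [ 0.   -0.13  0.03] shift(tgt axes) [-4.9 -0.3 -0.1] F [5.62 0.63 6.38] w 0.0244
[-0.55606453  0.49926516  0.01352144  2.176704    1.66004274  0.20324018
 -0.47041432]
plain end x [-0.05   -0.05   -0.0499]
n 2617 crest y at x=0 -0.0136 slope deg -4.24
face lateral -0.0123 0.0138
```

View pics/c8.png

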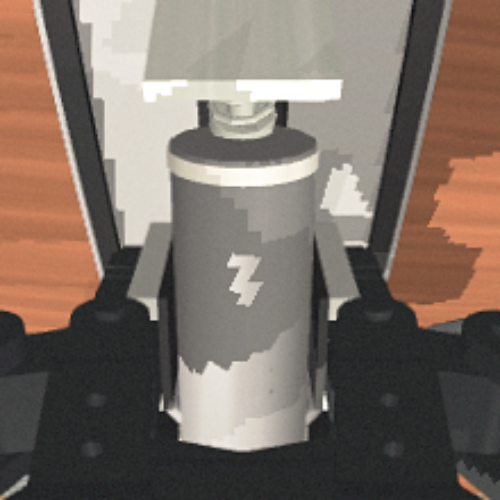

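```bash
python3 - <<'E'
from h import *
for n in ('w7','w8'):
    f=load(n);o=r.get_obs()
    # tool pose from camera pose (fixed mount from w1)
    Cm=np.array([[0.002,.967,.256],[0,-.256,.967],[1,-.002,0]]) ;U,_,V=np.linalg.svd(Cm);Cm=U@V
    C=rot(f['orientation'])@Cm.T; tp=f['xyz']-C@np.array([-.06574,-.12281,.0001])
    Q=(fcloud(f).reshape(-1,3)-tp)@C
    m=(abs(Q[:,2])<.004)&(Q[:,1]<.0)&(Q[:,1]>-.025)&(Q[:,0]<-.012)&(Q[:,0]>-.06)
    c=Q[m]
    for a in range(-48,-10,3):
        k=(c[:,0]*1e3>=a)&(c[:,0]*1e3<a+3)
        if k.any(): print(n,a,k.sum(),(np.median(c[k,1])*1e3).round(1),end=' | ')
    print(tp)
E
```

```text
w7 -36 207 -7.2 | w7 -33 182 -12.2 | w7 -30 167 -12.0 | w7 -27 170 -11.9 | w7 -24 167 -11.9 | w7 -21 164 -11.9 | w7 -18 167 -11.9 | w7 -15 146 -11.8 | [0.5997214  0.2124548  0.08926287]
w8 -48 220 -12.5 | w8 -45 130 -12.3 | w8 -42 32 -3.4 | w8 -39 65 -1.1 | w8 -36 206 -6.3 | w8 -33 198 -12.4 | w8 -30 163 -12.3 | w8 -27 170 -12.1 | w8 -24 165 -12.0 | w8 -21 171 -12.0 | w8 -18 155 -12.0 | w8 -15 163 -11.9 | [0.58833734 0.2108512  0.07508993]
```

>>> jog_arm:
  motion:
    - [0,[-0.0009,-0.0005,0],[0,0,0]]
    - [0,[-0.0009,-0.0005,0],[0,0,0]]
    - [0,[-0.0009,-0.0005,0],[0,0,0]]
    - [0,[0,0,0],[0,0,0]]
    - [0,[0,0,0],[0,0,0]]

```text
clock: 12.98
tcp_pos: [0.5863, 0.2098, 0.0744]
orientation: [-1.498, -0.498, -0.321]
contact_force: [7.5, 1.6, 4.9]
grip_width: 0.0245
```

```bash
python3 - <<'E'
from h import *
bed(); delta(bedw(-13,19),6.8,30)
f=cap('scene','s9');cv2.imwrite('pics/c9.png',cv2.resize(f['image'][180:290,335:445,::-1],(550,550),interpolation=cv2.INTER_CUBIC))
E
```

```text
t 12.98 cx -11.27 ly 0.10 cz 21.43 tilt 30.07 yaw 6.63 Fax 7.7 Flat 0.7 Fz 4.9 My -1.45 w 0.0245
t 12.9833 tcp [0.5863 0.2098 0.0744] shift(cur axes)mm [-2.7  1.2 -0.1] turn [ 0.01 -0.15  0.07] shift(tgt axes) [-2.7  1.2 -0.1] F [7.55 1.58 4.89] w 0.0245
```

View pics/c9.png

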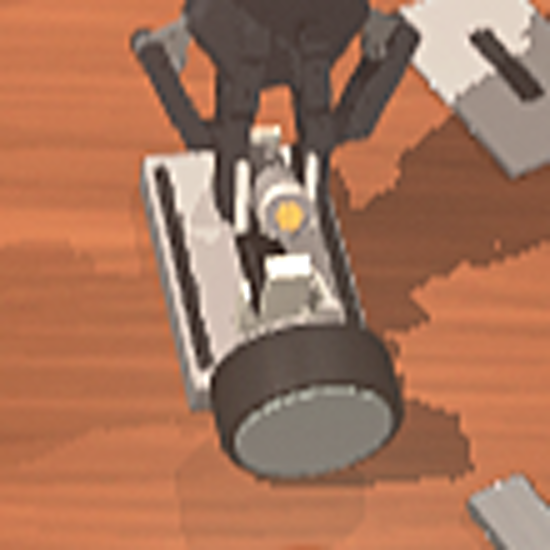

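>>> jog_arm:
  motion:
    - [0,[-0.001,0.0001,0],[0,0,0]]
    - [0,[-0.001,0.0001,0],[0,0,0]]
    - [0,[-0.001,0.0001,0],[0,0,0]]
    - [0,[-0.001,0,0],[0,0,0]]
    - [0,[0,0,0],[0,0,0]]
    - [0,[0,0,0],[0,0,0]]

```text
clock: 13.53
tcp_pos: [0.5848, 0.2096, 0.0737]
orientation: [-1.498, -0.5, -0.324]
contact_force: [8.3, 0.9, 11.5]
grip_width: 0.0243
```

```bash
python3 - <<'E'
from h import *
bed(); delta(bedw(-14.5,19),6.8,30)
E
```

```text
t 13.53 cx -12.76 ly 0.12 cz 20.69 tilt 30.29 yaw 6.59 Fax 8.3 Flat -0.1 Fz 11.5 My -2.04 w 0.0243
t 13.5333 tcp [0.5848 0.2096 0.0737] shift(cur axes)mm [-2.4  0.6 -0.1] turn [ 0.03 -0.18  0.29] shift(tgt axes) [-2.4  0.6 -0.1] F [ 8.28  0.88 11.55] w 0.0243
```

```bash
python3 - <<'E'
from h import *
f=cap('wrist','w10');g=cap('scene','s10')
C=tgtR(6.6,30.3);tp=r.get_obs()['tcp_pos'];C=rot(r.get_obs()['orientation'])
Q=(fcloud(f).reshape(-1,3)-tp)@C
m=(abs(Q[:,2])<.004)&(Q[:,1]<.0)&(Q[:,1]>-.025)&(Q[:,0]<-.012)&(Q[:,0]>-.04);c=Q[m]
for a in range(-39,-10,3):
    k=(c[:,0]*1e3>=a)&(c[:,0]*1e3<a+3)
    if k.any(): print(a,k.sum(),(np.median(c[k,1])*1e3).round(1),end=' | ')
print()
P=cloud(g).reshape(-1,3);d=(P[:,:2]-B)*1e3;s=d@AX;l=d@LA
m=(abs(l)<5)&(s>-10)&(s<45)&(P[:,2]>.03)
for i in np.argsort(s[m])[::2]: print((s[m][i].round(1),((P[m][i,2]-.053)*1e3).round(1)),end=' ')
cv2.imwrite('pics/c10.png',np.hstack([cv2.resize(f['image'][130:380,150:400,::-1],(400,400)),cv2.resize(g['image'][190:270,350:430,::-1],(400,400),interpolation=cv2.INTER_CUBIC)]))
E
```

```text
-39 20 -3.4 | -36 231 -4.3 | -33 243 -13.3 | -30 168 -13.5 | -27 168 -13.3 | -24 169 -13.2 | -21 158 -13.3 | -18 158 -13.1 | -15 148 -13.1 | 
(np.float64(-9.8), np.float64(-13.1)) (np.float64(-9.3), np.float64(35.5)) (np.float64(-8.5), np.float64(36.3)) (np.float64(-7.9), np.float64(36.2)) (np.float64(-6.4), np.float64(38.8)) (np.float64(-6.2), np.float64(38.8)) (np.float64(-5.1), np.float64(36.9)) (np.float64(-3.6), np.float64(-17.5)) (np.float64(-1.7), np.float64(-13.9)) (np.float64(-1.3), np.float64(41.5)) (np.float64(-1.1), np.float64(-17.4)) (np.float64(-0.2), np.float64(-12.0)) (np.float64(0.7), np.float64(-15.6)) (np.float64(1.4), np.float64(-14.2)) (np.float64(2.5), np.float64(43.0)) (np.float64(3.2), np.float64(-19.8)) (np.float64(5.6), np.float64(46.6)) (np.float64(6.8), np.float64(-18.8)) (np.float64(7.9), np.float64(45.6)) (np.float64(8.3), np.float64(46.7)) (np.float64(9.2), np.float64(47.6)) (np.float64(10.4), np.float64(41.1)) (np.float64(11.2), np.float64(-16.6)) (np.float64(11.5), np.float64(38.5)) (np.float64(12.9), np.float64(45.2)) (np.float64(13.4), np.float64(37
[... 788 characters left out ...]
loat64(33.0), np.float64(17.6)) (np.float64(33.2), np.float64(-6.9)) (np.float64(33.6), np.float64(-10.2)) (np.float64(33.8), np.float64(2.9)) (np.float64(34.0), np.float64(10.8)) (np.float64(34.3), np.float64(-17.3)) (np.float64(34.5), np.float64(7.7)) (np.float64(34.7), np.float64(-13.0)) (np.float64(34.9), np.float64(-20.3)) (np.float64(35.1), np.float64(12.7)) (np.float64(35.2), np.float64(12.0)) (np.float64(35.3), np.float64(3.9)) (np.float64(35.5), np.float64(16.8)) (np.float64(35.7), np.float64(-14.8)) (np.float64(36.0), np.float64(-2.5)) (np.float64(36.4), np.float64(-14.9)) (np.float64(36.8), np.float64(14.6)) (np.float64(37.0), np.float64(-5.5)) (np.float64(37.6), np.float64(11.6))
```

View pics/c10.png

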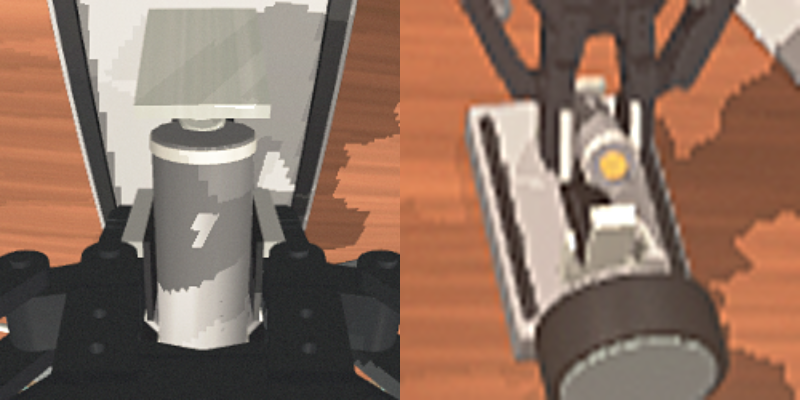

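>>> jog_arm:
  motion:
    - [0,[0.0005,-0.0009,0],[0,0,0]]
    - [0,[0.0005,-0.0009,0],[0,0,0]]
    - [0,[-0.0009,-0.0005,0],[0,0,0]]
    - [0,[-0.0009,-0.0005,0],[0,0,0]]
    - [0,[-0.0008,-0.0005,0],[0,0,0]]
    - [0,[0,0,0],[0,0,0]]
    - [0,[0,0,0],[0,0,0]]

```text
clock: 14.22
tcp_pos: [0.5811, 0.2091, 0.0748]
orientation: [-1.498, -0.499, -0.322]
contact_force: [10.7, 1.8, 3.7]
grip_width: 0.0242
```

```bash
python3 - <<'E'
from h import *
bed(); delta(bedw(-14.5,21),6.8,30);print(r.get_obs()['joints'])
E
```

```text
t 14.22 cx -16.52 ly 0.07 cz 21.79 tilt 30.17 yaw 6.61 Fax 10.8 Flat 0.6 Fz 3.7 My -1.96 w 0.0242
t 14.2167 tcp [0.5811 0.2091 0.0748] shift(cur axes)mm [ 1.4  1.7 -0.1] turn [ 0.03 -0.17  0.17] shift(tgt axes) [ 1.4  1.7 -0.1] F [10.68  1.84  3.67] w 0.0242
[-0.54264578  0.4904816  -0.01223659  2.19354716  1.69620579  0.22071435
 -0.51044621]
```

```bash
python3 - <<'E'
from h import *
f=cap('wrist','w11')
for n in ('w4','w6','w7','w8','w10','w11'):
    g=cv2.cvtColor(load(n)['image'],cv2.COLOR_RGB2GRAY).astype(float)[:,270:285].mean(1)
    k=range(195,240); print(n,[int(g[i]) for i in k])
E
```

```text
w4 [95, 92, 91, 91, 93, 93, 93, 97, 97, 105, 101, 102, 103, 103, 103, 105, 103, 104, 104, 105, 105, 106, 102, 99, 103, 164, 236, 230, 255, 255, 255, 255, 255, 255, 255, 255, 254, 225, 227, 228, 227, 221, 228, 227, 227]
w6 [135, 136, 135, 135, 135, 140, 139, 140, 140, 97, 88, 90, 90, 90, 90, 90, 90, 90, 91, 90, 90, 91, 90, 89, 90, 128, 153, 156, 247, 246, 244, 244, 244, 244, 239, 242, 172, 134, 137, 138, 136, 136, 136, 136, 132]
w7 [70, 70, 71, 71, 67, 67, 67, 70, 69, 83, 90, 90, 89, 90, 89, 89, 89, 90, 89, 89, 90, 89, 89, 88, 89, 128, 153, 156, 249, 253, 251, 251, 251, 251, 252, 254, 195, 150, 154, 156, 155, 154, 155, 155, 149]
w8 [205, 186, 189, 188, 188, 196, 170, 190, 214, 201, 150, 156, 162, 188, 217, 213, 101, 84, 86, 88, 88, 87, 87, 88, 86, 92, 134, 143, 160, 254, 251, 250, 250, 250, 250, 251, 254, 148, 149, 151, 151, 152, 148, 148, 148]
w10 [208, 228, 224, 223, 224, 224, 223, 224, 225, 204, 157, 162, 163, 163, 173, 209, 187, 80, 87, 88, 88, 88, 89, 90, 90, 90, 95, 140, 139, 211, 254, 251, 250, 250, 250, 251, 252, 235, 140, 146, 148, 147, 148, 147, 147]
w11 [165, 164, 164, 164, 164, 163, 199, 227, 224, 224, 224, 223, 224, 225, 208, 177, 82, 86, 88, 88, 89, 89, 89, 88, 89, 127, 152, 157, 249, 249, 249, 249, 249, 250, 252, 254, 181, 149, 153, 154, 153, 154, 154, 153, 146]
```

```bash
python3 - <<'E'
from h import *
for n in ('w7','w11'):
    f=load(n);P=fcloud(f);d=(P[...,:2]-B)*1e3;s=d@AX;l=d@LA;z=(P[...,2]-.053)*1e3
    m=(abs(l)<14)&(s<-40)&(s>-75)&(z>9)&(z<14); print(n,'plate top x',np.percentile(s[m],[2,10,50,90,98]).round(1),m.sum(),'z',np.median(z[m]).round(1),'lat',l[m].min().round(1),l[m].max().round(1))
    # cell rim along column 277
    for v in range(205,240,2): print(v,s[v,277].round(1),z[v,277].round(1),end=' | ')
    print()
    m=(abs(l)<14)&(s<-40)&(s>-75)&(z>-5)&(z<14);
    for v in range(150,214,3): print(v,s[v,277].round(1),z[v,277].round(1),end=' | ')
    print()
E
```

```text
w7 plate top x [-56.2 -55.9 -54.3 -52.5 -51.9] 860 z 10.5 lat -14.0 14.0
205 -21.2 10.5 | 207 -22.9 13.6 | 209 -25.0 16.9 | 211 -26.9 20.0 | 213 -27.7 21.8 | 215 -28.7 23.9 | 217 -30.6 26.8 | 219 -32.2 29.4 | 221 -33.3 31.4 | 223 -31.2 30.4 | 225 -31.3 31.5 | 227 -31.1 32.3 | 229 -29.4 31.7 | 231 -29.2 32.5 | 233 -28.3 32.6 | 235 -27.6 32.9 | 237 -26.5 32.9 | 239 -26.4 33.8 | 
150 -32.1 -14.7 | 153 -30.7 -14.2 | 156 -42.3 4.8 | 159 -37.2 -0.4 | 162 -36.7 1.1 | 165 -38.0 4.9 | 168 -33.5 1.0 | 171 -33.5 3.0 | 174 -32.7 4.1 | 177 -31.1 4.0 | 180 -30.3 5.0 | 183 -12.0 -15.1 | 186 -10.1 -15.0 | 189 -8.4 -14.6 | 192 -6.2 -14.9 | 195 -4.3 -14.7 | 198 -1.2 -15.8 | 201 0.8 -15.7 | 204 -20.7 9.5 | 207 -22.9 13.6 | 210 -25.9 18.3 | 213 -27.7 21.8 | 
w11 plate top x [-56.4 -56.  -53.2 -46.8 -42.3] 1278 z 10.7 lat -14.0 13.9
205 -53.9 10.8 | 207 -52.9 10.8 | 209 -46.4 5.3 | 211 -45.5 5.5 | 213 -47.7 8.7 | 215 -48.4 10.5 | 217 -49.1 12.2 | 219 -51.8 15.8 | 221 -50.9 16.0 | 223 -50.3 16.3 | 225 -49.7 16.8 | 227 -50.1 18.0 | 229 -49.9 18.8 | 231 -47.8 17.9 | 233 -47.7 18.9 | 235 -46.4 18.7 | 237 -46.0 19.3 | 239 -45.0 19.4 | 
150 -56.3 -21.0 | 153 -56.3 -18.7 | 156 -55.5 -17.5 | 159 -55.9 -14.8 | 162 -55.9 -12.7 | 165 -56.0 -10.4 | 168 -55.9 -8.6 | 171 -55.4 -7.3 | 174 -56.2 -4.4 | 177 -56.0 -2.8 | 180 -55.6 -1.3 | 183 -55.6 0.4 | 186 -55.2 1.7 | 189 -55.3 3.6 | 192 -55.9 6.0 | 195 -56.4 8.1 | 198 -56.3 9.6 | 201 -55.9 10.8 | 204 -55.0 11.4 | 207 -52.9 10.8 | 210 -44.9 4.3 | 213 -47.7 8.7 |
```

>>> jog_arm:
  motion:
    - [0,[0.0007,0.0004,0],[0,0,0]]
    - [0,[0.0006,0.0003,0],[0,0,0]]
    - [0,[0,0.0012,0],[0,0,2]]
    - [0,[0,0.0012,0],[0,0,2]]
    - [0,[0,0.0012,0],[0,0,2]]
    - [0,[0,0,0],[0,0,0]]
    - [0,[0,0,0],[0,0,0]]

```text
clock: 14.85
tcp_pos: [0.5841, 0.2093, 0.0724]
orientation: [-1.514, -0.44, -0.263]
contact_force: [9.8, 3.0, 5.5]
grip_width: 0.0244
```

```bash
python3 - <<'E'
from h import *
bed(); print(r.get_obs()['joints'])
t=np.deg2rad(24);print('pivot target',-42.4+33*np.cos(t),5+33*np.sin(t))
E
```

```text
t 14.85 cx -13.53 ly -0.09 cz 19.37 tilt 25.81 yaw 6.56 Fax 10.1 Flat 1.8 Fz 5.5 My -1.92 w 0.0244
[-0.48877819  0.49746658 -0.05358668  2.13747415  1.15909768  0.22042544
  0.04785188]
pivot target -12.252999897794169 18.422309221501408
```

>>> jog_arm:
  motion:
    - [0,[0,0.0008,0],[0,0,1.4]]
    - [0,[0,0.0008,0],[0,0,1.4]]
    - [0,[0,0.0008,0],[0,0,1.4]]
    - [0,[0,0.0008,0],[0,0,1.4]]
    - [0,[0,0.0008,0],[0,0,1.4]]
    - [0,[0,0,0],[0,0,0]]
    - [0,[0,0,0],[0,0,0]]

```text
clock: 15.43
tcp_pos: [0.5861, 0.2096, 0.0687]
orientation: [-1.533, -0.347, -0.169]
contact_force: [10.3, 1.5, 6.0]
grip_width: 0.0246
```

```bash
cat >> h.py <<'E'
def geo():
    o=r.get_obs();p=o['tcp_pos'];d=(p[:2]-B)*1e3;C=rot(o['orientation']);t=np.arcsin(C[2,0]);c,n=np.cos(t),np.sin(t);cx=d@AX;cz=(p[2]-.053)*1e3
    ze=cz-32.5*n;zc=min(5,ze+13*c);x=cx-32.5*c-(zc-ze)*n/c
    print('ze %.1f s_geo %.1f  rim x %.1f z %.1f  toprim x %.1f z %.1f'%(ze,-28.5-x,cx+32.5*c+13*n,cz+32.5*n-13*c,cx+32.5*c-13*n,cz+32.5*n+13*c))
E
python3 - <<'E'
from h import *
bed();geo(); print(r.get_obs()['joints'])
E
```

```text
t 15.43 cx -11.48 ly -0.02 cz 15.71 tilt 18.90 yaw 6.57 Fax 10.4 Flat 0.3 Fz 6.0 My -1.98 w 0.0246
ze 5.2 s_geo 13.7  rim x 23.5 z 13.9  toprim x 15.1 z 38.5
[-0.24711079  0.53625644 -0.3209442   2.03895838  0.82004768  0.39087028
  0.44948385]
```

>>> jog_arm:
  motion:
    - [0,[0,0.0008,0],[0,0,1.4]]
    - [0,[0,0.0008,0],[0,0,1.4]]
    - [0,[0,0.0008,0],[0,0,1.4]]
    - [0,[0,0.0008,0],[0,0,1.4]]
    - [0,[0,0,0],[0,0,0]]
    - [0,[0,0,0],[0,0,0]]

```text
clock: 15.93
tcp_pos: [0.5873, 0.2098, 0.0656]
orientation: [-1.546, -0.272, -0.093]
contact_force: [9.5, 1.3, 8.0]
grip_width: 0.0244
```

```bash
python3 - <<'E'
from h import *
bed();geo()
g=cap('scene','s12');cv2.imwrite('pics/c12.png',cv2.resize(g['image'][190:270,350:430,::-1],(560,560),interpolation=cv2.INTER_CUBIC))
E
```

```text
t 15.93 cx -10.24 ly 0.00 cz 12.61 tilt 13.36 yaw 6.58 Fax 9.6 Flat 0.2 Fz 8.0 My -1.92 w 0.0244
ze 5.1 s_geo 13.3  rim x 24.4 z 7.5  toprim x 18.4 z 32.8
```

View pics/c12.png

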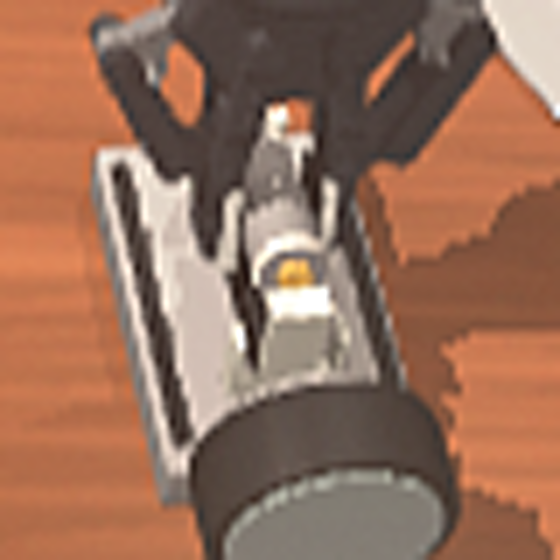

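>>> jog_arm:
  motion:
    - [0,[-0.0005,-0.0008,0],[0,0,0]]
    - [0,[0,0.0008,0],[0,0,1.4]]
    - [0,[0,0.0008,0],[0,0,1.4]]
    - [0,[0,0.0008,0],[0,0,1.4]]
    - [0,[0,0.0008,0],[0,0,1.4]]
    - [0,[0,0,0],[0,0,0]]
    - [0,[0,0,0],[0,0,0]]

```text
clock: 16.57
tcp_pos: [0.5873, 0.2098, 0.0627]
orientation: [-1.557, -0.196, -0.016]
contact_force: [11.1, 1.9, 5.1]
grip_width: 0.0241
```

```bash
python3 - <<'E'
from h import *
bed();geo()
E
```

```text
t 16.57 cx -10.26 ly -0.02 cz 9.75 tilt 7.78 yaw 6.58 Fax 11.2 Flat 0.6 Fz 5.1 My -2.06 w 0.0241
ze 5.3 s_geo 13.9  rim x 23.7 z 1.3  toprim x 20.2 z 27.0
```

>>> jog_arm:
  motion:
    - [0,[0,0.0008,0],[0,0,1.5]]
    - [0,[0,0.0008,0],[0,0,1.5]]
    - [0,[0,0.0008,0],[0,0,1.5]]
    - [0,[0,0.0008,0],[0,0,1.5]]
    - [0,[0,0.0008,0],[0,0,1.4]]
    - [0,[0,0,0],[0,0,0]]
    - [0,[0,0,0],[0,0,0]]

```text
clock: 17.15
tcp_pos: [0.5878, 0.2098, 0.0586]
orientation: [-1.567, -0.096, 0.084]
contact_force: [10.6, 2.7, 6.0]
grip_width: 0.0245
```

```bash
python3 - <<'E'
from h import *
bed();geo()
g=cap('scene','s13');f=cap('wrist','w13');cv2.imwrite('pics/c13.png',np.hstack([cv2.resize(g['image'][190:270,350:430,::-1],(400,400),interpolation=cv2.INTER_CUBIC),cv2.resize(f['image'][150:350,180:380,::-1],(400,400))]))
E
```

```text
t 17.15 cx -9.76 ly -0.04 cz 5.58 tilt 0.43 yaw 6.57 Fax 10.9 Flat 1.4 Fz 6.0 My -2.11 w 0.0245
ze 5.3 s_geo 13.8  rim x 22.8 z -7.2  toprim x 22.6 z 18.8
```

View pics/c13.png

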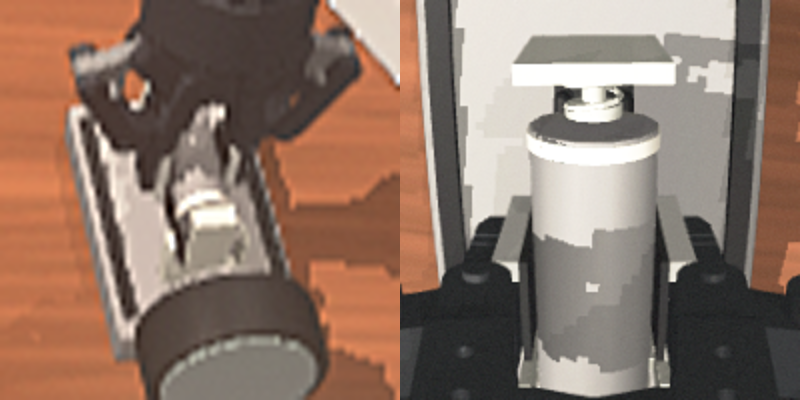

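>>> jog_arm:
  motion:
    - [0,[0,0.0007,0],[0,0,0.2]]
    - [0,[0,0.0007,0],[0,0,0.2]]
    - [0,[0,0.0007,0],[0,0,0]]
    - [0,[0,0.0007,0],[0,0,0]]
    - [0,[0,0,0],[0,0,0]]
    - [0,[0,0,0],[0,0,0]]

```text
clock: 17.75
tcp_pos: [0.5876, 0.2096, 0.0559]
orientation: [-1.568, -0.091, 0.09]
contact_force: [10.0, 1.3, 6.3]
grip_width: 0.0244
```

```bash
python3 - <<'E'
from h import *
bed();geo()
E
```

```text
t 17.75 cx -9.99 ly -0.26 cz 2.86 tilt 0.04 yaw 6.58 Fax 10.1 Flat 0.1 Fz 6.3 My -2.12 w 0.0244
ze 2.8 s_geo 14.0  rim x 22.5 z -10.1  toprim x 22.5 z 15.9
```

>>> jog_arm:
  motion:
    - [0,[0,0.0007,0],[0,0,0]]
    - [0,[0,0.0007,0],[0,0,0]]
    - [0,[0,0.0006,0],[0,0,0]]
    - [0,[0,0,0],[0,0,0]]
    - [0,[0,0,0],[0,0,0]]

```text
clock: 18.17
tcp_pos: [0.5876, 0.2094, 0.0539]
orientation: [-1.569, -0.091, 0.09]
contact_force: [11.8, 2.4, 4.7]
grip_width: 0.0244
```

```bash
python3 - <<'E'
from h import *
bed();geo()
E
```

```text
t 18.17 cx -10.00 ly -0.38 cz 0.87 tilt 0.04 yaw 6.58 Fax 12.0 Flat 1.0 Fz 4.7 My -2.18 w 0.0244
ze 0.9 s_geo 14.0  rim x 22.5 z -12.1  toprim x 22.5 z 13.9
```

>>> jog_arm:
  motion:
    - [0,[0,0.0004,0],[0,0,0]]
    - [0,[0,0.0003,0],[0,0,0]]
    - [0,[0,0,0],[0,0,0]]
    - [0,[0,0,0],[0,0,0]]

```text
clock: 18.5
tcp_pos: [0.5877, 0.2095, 0.0535]
orientation: [-1.569, -0.091, 0.09]
contact_force: [10.0, 1.1, 7.9]
grip_width: 0.0244
```

```bash
python3 - <<'E'
from h import *
bed();geo()
E
```

```text
t 18.5 cx -9.96 ly -0.34 cz 0.47 tilt 0.05 yaw 6.58 Fax 10.1 Flat -0.1 Fz 7.9 My -1.93 w 0.0244
ze 0.4 s_geo 14.0  rim x 22.6 z -12.5  toprim x 22.5 z 13.5
```

>>> jog_arm:
  motion:
    - [0,[0.001,0,0],[0,0,0]]
    - [0,[0.001,0,0],[0,0,0]]
    - [0,[0.001,0,0],[0,0,0]]
    - [0,[0.001,0,0],[0,0,0]]
    - [0,[0.001,0,0],[0,0,0]]
    - [0,[0.001,0,0],[0,0,0]]
    - [0,[0,0,0],[0,0,0]]
    - [0,[0,0,0],[0,0,0]]

```text
clock: 19.17
tcp_pos: [0.5913, 0.2103, 0.053]
orientation: [-1.57, -0.089, 0.094]
contact_force: [3.9, 1.7, 11.2]
grip_width: 0.0242
```

```bash
python3 - <<'E'
from h import *
bed();geo()
E
```

```text
t 19.17 cx -6.24 ly 0.07 cz -0.01 tilt -0.18 yaw 6.66 Fax 4.1 Flat 1.2 Fz 11.2 My -0.88 w 0.0242
ze 0.1 s_geo 10.2  rim x 26.2 z -13.1  toprim x 26.3 z 12.9
```

>>> jog_arm:
  motion:
    - [0,[0,-0.0006,0],[0,0,0]]
    - [0,[0,-0.0003,0],[0,0,0]]
    - [0,[0,0,0],[0,0,0]]
    - [0,[0,0,0],[0,0,0]]

```text
clock: 19.5
tcp_pos: [0.5914, 0.2102, 0.0532]
orientation: [-1.569, -0.089, 0.093]
contact_force: [6.7, 2.5, 4.2]
grip_width: 0.0246
```

```bash
python3 - <<'E'
from h import *
bed();geo()
E
```

```text
t 19.5 cx -6.12 ly -0.05 cz 0.18 tilt -0.18 yaw 6.64 Fax 6.9 Flat 1.7 Fz 4.2 My -1.42 w 0.0246
ze 0.3 s_geo 10.1  rim x 26.3 z -12.9  toprim x 26.4 z 13.1
```

>>> jog_arm:
  motion:
    - [0,[0.001,-0.0002,0],[0,0,0]]
    - [0,[0.001,0,0],[0,0,0]]
    - [0,[0.001,0,0],[0,0,0]]
    - [0,[0.001,0,0],[0,0,0]]
    - [0,[0,0,0],[0,0,0]]
    - [0,[0,0,0],[0,0,0]]

```text
clock: 20.0
tcp_pos: [0.5943, 0.2106, 0.0531]
orientation: [-1.57, -0.087, 0.095]
contact_force: [3.4, 1.0, 6.3]
grip_width: 0.0245
```

```bash
python3 - <<'E'
from h import *
bed();geo()
g=cap('scene','s14');f=cap('wrist','w14');cv2.imwrite('pics/c14.png',np.hstack([cv2.resize(g['image'][190:270,350:430,::-1],(400,400),interpolation=cv2.INTER_CUBIC),cv2.resize(f['image'][150:350,180:380,::-1],(400,400))]))
E
```

```text
t 20.0 cx -3.25 ly 0.02 cz 0.12 tilt -0.30 yaw 6.67 Fax 3.5 Flat 0.6 Fz 6.3 My -0.84 w 0.0245
ze 0.3 s_geo 7.2  rim x 29.2 z -13.0  toprim x 29.3 z 13.0
```

View pics/c14.png

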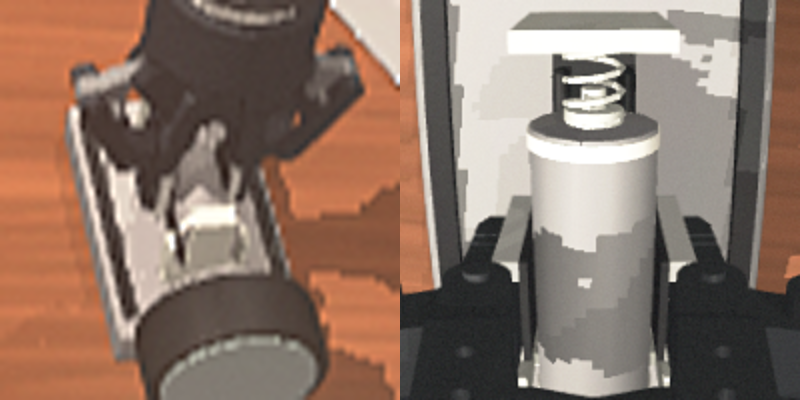

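>>> jog_arm:
  motion:
    - [0,[0.001,-0.0002,0],[0,0,-0.15]]
    - [0,[0.001,-0.0001,0],[0,0,-0.15]]
    - [0,[0.001,0,0],[0,0,0]]
    - [0,[0,0,0],[0,0,0]]
    - [0,[0,0,0],[0,0,0]]

```text
clock: 20.52
tcp_pos: [0.5967, 0.2109, 0.0531]
orientation: [-1.57, -0.091, 0.092]
contact_force: [2.3, 1.7, 6.0]
grip_width: 0.0242
```

```bash
python3 - <<'E'
from h import *
bed();geo()
E
```

```text
t 20.52 cx -0.85 ly -0.01 cz 0.12 tilt -0.06 yaw 6.67 Fax 2.5 Flat 1.4 Fz 6.0 My -0.58 w 0.0242
ze 0.2 s_geo 4.8  rim x 31.6 z -12.9  toprim x 31.7 z 13.1
```

Nearly home; on to the wall.

>>> jog_arm:
  motion:
    - [0,[0.0007,-0.0003,0],[0,0,0]]
    - [0,[0.0007,-0.0001,0],[0,0,0]]
    - [0,[0,0,0],[0,0,0]]
    - [0,[0,0,0],[0,0,0]]

```text
clock: 20.85
tcp_pos: [0.5969, 0.2109, 0.0531]
orientation: [-1.571, -0.089, 0.094]
contact_force: [0.3, 2.7, 6.0]
grip_width: 0.0243
```

```bash
python3 - <<'E'
from h import *
bed();geo()
E
```

```text
t 20.85 cx -0.60 ly -0.03 cz 0.12 tilt -0.21 yaw 6.68 Fax 0.7 Flat 2.6 Fz 6.0 My -0.11 w 0.0243
ze 0.2 s_geo 4.6  rim x 31.9 z -13.0  toprim x 31.9 z 13.0
```

>>> jog_arm:
  motion:
    - [0,[-0.0006,-0.0003,0],[0,0,0]]
    - [0,[0,-0.0002,0],[0,0,0]]
    - [0,[0,0,0],[0,0,0]]
    - [0.35,[0,0,0],[0,0,0]]
    - [0.5,[0,0,0],[0,0,0]]
    - [0.6,[0,0,0],[0,0,0]]
    - [0.6,[0,0,0],[0,0,0]]
    - [0.6,[0,0,0],[0,0,0]]

```text
clock: 21.52
tcp_pos: [0.5964, 0.2091, 0.0529]
orientation: [-1.573, -0.087, 0.094]
contact_force: [1.0, -0.5, -0.3]
grip_width: 0.0509
```

```bash
python3 - <<'E'
from h import *
bed()
f=cap('wrist','w15');cv2.imwrite('pics/c15.png',f['image'][:,:,::-1])
E
```

```text
t 21.52 cx -1.34 ly -1.78 cz -0.05 tilt -0.29 yaw 6.60 Fax 0.9 Flat -0.6 Fz -0.3 My -0.02 w 0.0509
```

View pics/c15.png

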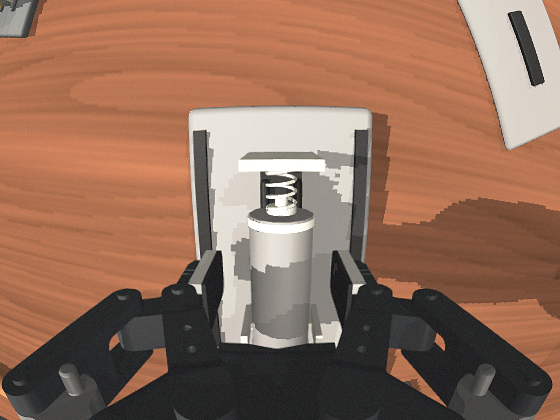

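Released, with the cell between the spring and the wall. Next I back straight up and check from above.

>>> jog_arm:
  motion:
    - [0.7,[0,-0.005,0],[0,0,0]]
    - [0.7,[0,-0.015,0],[0,0,0]]
    - [0.7,[0,-0.03,0],[0,0,0]]
    - [0.7,[0,-0.03,0],[0,0,0]]
    - [0.7,[0,-0.03,0],[0,0,0]]
    - [0.7,[0,-0.03,0],[0,0,0]]
    - [0.7,[-0.02,-0.02,0],[0,0,0]]
    - [0.7,[-0.02,0,0],[0,0,0]]
    - [0.7,[0,0,0],[0,0,0]]
    - [0.7,[0,0,0],[0,0,0]]

```text
clock: 22.4
tcp_pos: [0.5573, 0.2056, 0.2152]
orientation: [-1.572, -0.09, 0.093]
contact_force: [0.5, 1.2, -0.7]
grip_width: 0.06
```

```bash
python3 - <<'E'
from h import *
bed()
f=cap('wrist','w16');g=cap('scene','s16');cap('top','t16')
P=fcloud(f);d=(P[...,:2]-B)*1e3;s=d@AX;l=d@LA;z=(P[...,2]-.053)*1e3
for a in range(-58,42,4):
    m=(abs(l)<3)&(s>=a)&(s<a+4)&(z>-20); 
    if m.any(): print(a,np.percentile(z[m],[20,50,80]).round(1),end=' | ')
m=(z>3)&(z<16)&(s>-30)&(s<22)&(abs(l)<25);print('\nlat',np.percentile(l[m],[1,50,99]).round(1));p=np.polyfit(s[m&(abs(l)<3)],z[m&(abs(l)<3)],1);print('slope',np.rad2deg(np.arctan(p[0])).round(2),p[1].round(1))
cv2.imwrite('pics/c16.png',np.hstack([cv2.resize(g['image'][185:275,345:435,::-1],(400,400),interpolation=cv2.INTER_CUBIC),cv2.resize(f['image'][90:290,180:380,::-1],(400,400),interpolation=cv2.INTER_CUBIC)]))
cv2.imwrite('pics/s16b.png',g['image'][:,:,::-1])
E
```

```text
t 22.4 cx -40.54 ly -0.56 cz 162.23 tilt -0.11 yaw 6.66 Fax 0.7 Flat 1.1 Fz -0.7 My -0.04 w 0.06
-58 [-10.6   2.9  10.1] | -54 [224.5 232.4 238.9] | -50 [4.5 4.8 5.2] | -46 [-15.5 -15.   -6.2] | -42 [-15.1  -3.    3.3] | -38 [0.9 4.2 5.1] | -34 [ 9.9 12.6 13.6] | -30 [11.9 12.8 13.3] | -26 [12.1 12.5 12.9] | -22 [12.5 12.9 13.3] | -18 [12.4 12.6 13.2] | -14 [12.5 12.8 13.2] | -10 [12.1 12.8 13.3] | -6 [12.2 12.7 13.1] | -2 [12.3 12.7 13.2] | 2 [12.4 13.1 13.5] | 6 [12.  12.7 13.3] | 10 [12.5 12.9 13.5] | 14 [12.1 12.4 12.9] | 18 [12.1 12.7 13.2] | 22 [12.  13.3 16.6] | 26 [17.2 17.5 18.1] | 30 [17.  17.6 18.1] | 34 [16.8 17.3 17.6] | 
lat [-11.2   1.   12.9]
slope -0.03 12.8
```

View pics/c16.png

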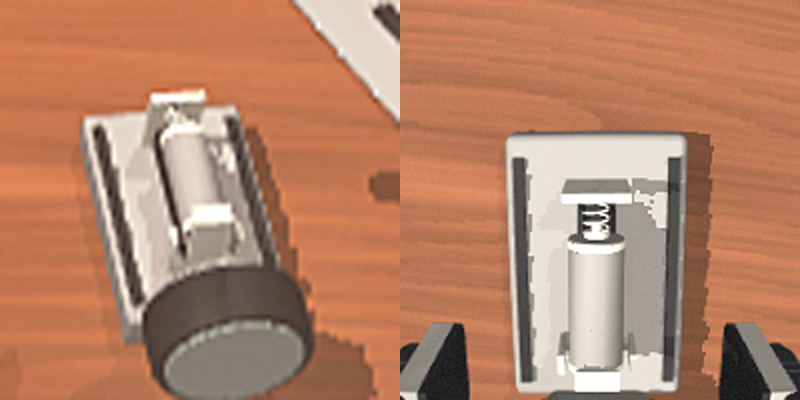

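View pics/s16b.png

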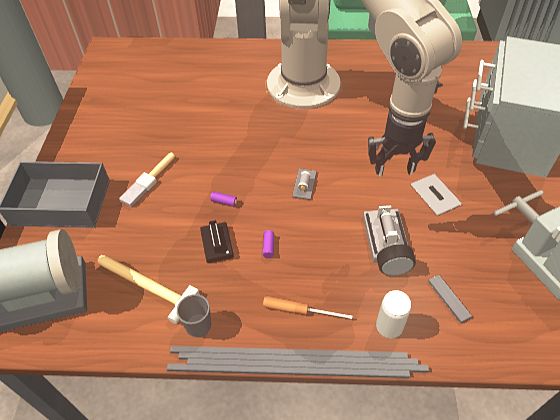

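```bash
python3 -c "
from h import *
P=fcloud(load('w16'));d=(P[...,:2]-B)*1e3;s=d@AX;l=d@LA;z=(P[...,2]-.053)*1e3
m=(abs(l)<4)&(z>11.5)&(z<14.3)&(abs(s)<45);print(np.sort(s[m])[[3,10,30]]);m=(abs(l)<8)&(z>16)&(z<19)&(s>15)&(s<45);print(np.percentile(s[m],[2,98]))
print(r.hand_in())"
```

```text
[-33.54742843 -32.94802915 -30.8805571 ]
[24.78800329 35.31659231]
the job is handed in; nothing more can be done
None
```

The long cell is out of the charger and loaded in the lamp bed, plain end on the spring and button end under the lip. I handed the job in at about 22.5 s, with the gripper open and clear.

**How it went:** I came in tilted about 30° instead of 35°, because joint 6 was at its limit; by my geometry that still cleared the lip. I pressed the spring in, rolled the cell down about the spring contact, lowered it level, and eased it forward until I felt the end wall. Then I let go.

**Last checks:**
- **Level:** the cell's top is at 12.8 mm in the seat frame (13 expected), with a slope of -0.03°.
- **Fully home:** the plain end is about 58 mm from the lip's inner edge (59 expected), so it is home under the lip.
- **Other things:** nothing else on the bench appears moved in the last scene view.

**Disagreements and limits:**
- **Spring depth:** force and geometry differed by up to about 3 mm. At the deepest push they read 12.5 mm and about 15 to 16 mm against the 16 mm stop. I backed off 1.5 mm there, and the axial force never read more than about 12 N, below the stop's 13.3 N.
- **Friction at the spring disc:** this raised the combined push to about 15 N briefly, still below 18 N. These are readings at the end of each move, so a short peak between them would not show.

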